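Prove the cassette latch, then turn the cradle over

ROBOT

A 6-joint arm with a two-finger parallel gripper is mounted at the origin on the work surface. World frame = base frame: x ahead of the robot, y to its left, z up, the work surface at z = 0. Lengths are in m, angles in rad, forces in N, time in s.
With the tool pointing down it reaches from about 0.35 to 0.85 m from the base axis. Payload 8.1 kg.
Tool frame: the origin (TCP) lies midway between the tips of the shut fingers; the grasp point (between the pads) lies 19 mm behind it (robot.tcp_to_grasp is the distance from the TCP to the grasp point, in m); z points along the fingers, y is the direction in which the jaws open and shut (so a half turn about z gives the same grasp; the last joint's range is limited). The gripper opens to 93 mm and grips with 3 to 60 N. Pads are 15 mm wide; open, the fingers measure 128 mm over their backs; the gripper's body (75 mm by 188 mm) begins 65 mm behind the grasp point.
Start: joints at [1.258, 0.13, 1.488, -0, 1.523, -0.085], TCP at [0.135, 0.585, 0.219] pointing down, gripper open.
Joint ranges: [-2.96, 2.96], [-0.89, 2.26], [0.02, 2.5], [-1.34, 4.48], [0, 2.73], [-2.66, 2.66]. Speed limits (rad/s): [2.39, 2.39, 2.79, 3.14, 3.14, 3.14].

INTERFACE

Orientations are given as a rotation vector (axis times angle).
In Python, from plant import robot gives the robot as it stands.
- The arm moves only by the tool send_rows, never from a script. Its argument "series" is a list of rows, each an object of numbers: "wx", "wy", "wz": the turn, a rotation vector about the world's x, y, z in rad; "dx", "dy", "dz": the shift along the world's x, y, z in cm; "fingers": the closure in counts, from 0 (fully open) to 255 (shut). In form: [{"wx": .., "wy": .., "wz": .., "dx": .., "dy": .., "dz": .., "fingers": ..}, ...]. A call has 1 to 20 rows; each row shifts and turns the pose as measured when the row begins; what a row does not reach is not made up. A row lasts 1/12 s, in which the tool goes at most 41.7 mm and 7.16 degrees, less where a joint would pass 70% of its speed; a pose out of reach is approached as far as the arm can. A call is refused whole if a number of a shift passes 4.17 or a number of a turn 0.125, either way. A call with a gripper value outside its range is refused whole. The fingers move at their own pace and stop on an object; "newtons" is the grip in N (left out, the last holds). Time passes only in rows, so rows that do not move let the fingers close. It gives the time, the measured TCP pose, the force and the opening at its end, in the units of the state.
- robot.read_state(): the state, without advancing time (a new reading comes with each control period).
- robot.read_camera(name): name is "scene" or "top" or "wrist"; returns the picture (400x640x3 uint8, red, green, blue); there is no depth.
- robot.camera_info(name): a dict with "intrinsics" (3x3 intrinsics, pixels), "extrinsics" (4x4, takes a point from world to camera coordinates); the wrist camera has in their place "tool_from_camera" (4x4, takes a point from camera to tool coordinates, whose origin is the TCP and whose axes are the flange's). Camera axes: x right, y up, looking along -z (the intrinsics and any distortion apply to the point x, -y, -z); pixel columns grow to the right and rows downward; lengths in m; the calibration is good to about 2 mm. A picture is of the moment at which its call begins: read the wrist's pose just before it. camera_info takes no time and is no camera call.
- robot.close_job(): hands the job in, once; it reports no verdict.
The state is a dict: "t": time; "q": joint angles; "dq": joint speeds; "joint_torque": joint torques, N m; "tool_pos": TCP position; "orientation": TCP orientation; "force": force on the tool from outside, world axes, zero at the start; "wrist_torque": the same for the moment, N m; "opening": finger opening in m.
Only numpy, scipy, OpenCV 4.12 (cv2) and the standard library are available. Lean on these libraries where they do the work, as an engineer would, in place of code of your own. Each camera call takes 0.05 s, during which the arm holds its last target.

TASK

Stand the spray can that blocks the turnover cradle upright on the rubber mat. Then, with the cradle still leaning as you found it, tug the cassette's grip block firmly straight out from the cradle to prove that the slide bolt holds it; if the cassette gives, push it back fully home, push the bolt fully across and tug again. Once it holds, swing the cradle by its bar over towards the robot until it rests upside down with the cassette still latched in it, let go, and leave the other things on the bench alone.

Things in the scene. Friction and masses are not known exactly. Their poses are not given: they have to be found in the camera images.
- stand_pivot (a point): Centre of the turnover stand's hinge axis, 130 mm above the bench. Axes: z up, y along the hinge, x level and away from the robot (yaw within 0.2 rad). The stand is fixed: steel base 160 x 270 x 12 mm, two upright plates 60 mm wide, 140 mm high, 12 mm thick, inner faces 115 mm to either side of this point. The mat lies to one side, the insert to the other.
- cradle (a joint): Cradle angle, rad: 0 = level, cassette face up; starts at 0.45 to 0.75, face leaning towards the robot, bar edge far and high. Grows as the bar swings up, over the top and down towards the robot; pi = upside down, at a stop. The bar is at pivot + 120 mm x (cos(angle) along stand x, sin(angle) up). Hinge friction (0.6 Nm, 5 N at the bar) holds it wherever it is left.
- cradle_seat (a point): Middle of the cradle's inner floor, under the cassette, 8 mm from the hinge axis, below it when level. Turns with the cradle: z = the cradle's outward normal (the direction to tug), y = hinge axis, x towards the bar. The cradle is a steel tray 150 mm (x) by 200 mm (y) whose rim rises 20 mm above this point.
- cradle_bar (a point): Middle of the cradle's handle: round steel bar, 12 mm diameter, 110 mm long, parallel to the hinge, 120 mm from the hinge axis, 39 mm clear of the cradle's edge. Can be pinched from above; the fingers may stay upright while it rolls between them during the swing.
- cassette: Mould-insert cassette: aluminium slab 110 x 110 x 24 mm, 0.5 kg (+-20%), origin at the centre of its underside, axes as cradle_seat, with which it coincides when home. Captive on hidden guides: unlatched, it slides out along the cradle's normal by up to 30 mm (1 N friction plus its weight); latched, it moves about 1 mm and stops dead.
- cassette_grip (a point): Point on the cassette's grip block, 52 mm above the cassette's underside. The steel block stands in the middle of the face: 28 mm thick along cradle x (pinch across this), 50 mm wide along y, its top 70 mm above the underside. It leans with the cradle, so the fingers should come in along the cradle's normal. A tug of 12 to 20 N held for half a second is a fair test.
- latch: Slide bolt on the cradle's +y rim, 32 mm from the hinge towards the bar: flat bar 14 x 42 x 10 mm lying along cradle y. Origin under its tip, 25 mm above cradle_seat. Slides to -y, friction 2.5 N, stays put: tip at cradle y = 65 mm fully open, 45 mm fully across (dead stop). Starts 3 to 17 mm across; catches only when its tip is past the cassette's edge at y = 55 mm.
- latch_knob (a point): Middle of the top of the bolt's upright post, 14 mm (cradle x) by 12 mm (cradle y), 33 mm behind the bolt's tip, rising to 70 mm above the level of cradle_seat. Push it with shut fingers from its outer (+y) side towards cradle -y. A guide strap just inside it is 41 mm high above that level.
- can: Closed aluminium spray can with grey cap, 58 mm diameter to 135 mm high, cap 45 mm diameter to 165 mm, 0.22 kg. Origin at the centre of its base, z along its axis. Stands on the bench on the robot's side of the stand, where the bar must come down.
- mat: Black square rubber mat, 130 x 130 x 4 mm, fixed on the bench to the left or right of the stand. Origin at the centre of its underside.
- insert: Bystander: stepped steel mould insert, 90 x 70 mm, 50 mm high, lying on the other side from the mat. Origin under its centre.
- screwdriver: Bystander: screwdriver with black handle, 130 mm long, lying on the bench on the left. Origin at its middle.
- jar: Bystander: grey jar with black cap, 60 mm diameter, 80 mm high. Origin under its centre. Stands on the right.

How it is judged:
By the outcome, as a careful person would: the job done as asked, in the order asked, and still so for the second after the job is handed in, with the robot touching nothing.
It also fails if it takes over 72 s, if anything falls off the work surface, if the arm or the gripper's body presses on something with over 40 N, if the wrist force passes 120 N, or if a joint passes its speed limit or range.

## Working session

There is one attempt and no reset: what is moved stays moved. The work goes in short steps, Python scripts to look and compute and a tool call to move; the robot and the scene stay as the last step left them, time stands still between calls to the robot, and variables do not carry over. Pictures are saved under pics/ and viewed, and the job is handed in when it is done.

Besides the shell and the picture viewer there is one more tool, called after ">>>" by a JSON object that holds its "fn" and its "kwargs". send_rows: Moves the arm, as the interface text tells. Its arguments: {"type":"object","properties":{"series":{"type":"array","items":{"type":"object","properties":{"wx":{"type":"number"},"wy":{"type":"number"},"wz":{"type":"number"},"dx":{"type":"number"},"dy":{"type":"number"},"dz":{"type":"number"},"fingers":{"type":"number"}}}},"newtons":{"type":"number"}},"required":["series"]}

```bash
ls; mkdir -p pics
python3 - <<'E'
from plant import robot
import cv2,numpy as np
np.set_printoptions(precision=4,suppress=True)
print(robot.read_state())
for n in ["scene","top","wrist"]:
    i=robot.camera_info(n); print(n,i)
    im=robot.read_camera(n); cv2.imwrite(f"pics/{n}0.png",im[:,:,::-1])
E
```

```text
pics
{'t': 0.0, 'q': array([ 1.2576,  0.1312,  1.4893, -0.    ,  1.523 , -0.0854]), 'dq': array([ 0.0015, -0.001 ,  0.0018, -0.001 , -0.0001,  0.0012]), 'joint_torque': array([  0.0001, -55.9848, -49.176 ,   0.0767,   0.0354,  -0.0002]), 'tool_pos': array([0.1353, 0.584 , 0.2176]), 'orientation': array([-0.3569, -3.1209,  0.0029]), 'force': array([ 0.649,  0.974, -0.516]), 'wrist_torque': array([0.0504, 0.0036, 0.0261]), 'opening': 0.09317319642631722}
scene {'intrinsics': array([[519.8594,   0.    , 323.9777],
       [  0.    , 519.8594, 199.8338],
       [  0.    ,   0.    ,   1.    ]]), 'extrinsics': array([[-0.8811,  0.473 ,  0.0001,  0.5046],
       [-0.3725, -0.694 ,  0.6162,  0.1126],
       [ 0.2915,  0.5429,  0.7876, -1.6463],
       [ 0.    ,  0.    ,  0.    ,  1.    ]])}
top {'intrinsics': array([[399.1315,   0.    , 323.0497],
       [  0.    , 399.1315, 191.4171],
       [  0.    ,   0.    ,   1.    ]]), 'extrinsics': array([[-0.0038, -1.    ,  0.0038,  0.0172],
       [ 0.9834, -0.003 ,  0.1815, -0.5787],
       [-0.1815,  0.0044,  0.9834, -0.9549],
       [ 0.    ,  0.    ,  0.    ,  1.    ]])}
wrist {'intrinsics': array([[298.7362,   0.    , 324.0305],
       [  0.    , 298.7362, 201.1203],
       [  0.    ,   0.    ,   1.    ]]), 'tool_from_camera': array([[-0.0002,  0.9543,  0.2989,  0.083 ],
       [ 1.    , -0.0001,  0.0012,  0.001 ],
       [ 0.0012,  0.2989, -0.9543, -0.1665],
       [ 0.    ,  0.    ,  0.    ,  1.    ]])}
```

View pics/scene0.png

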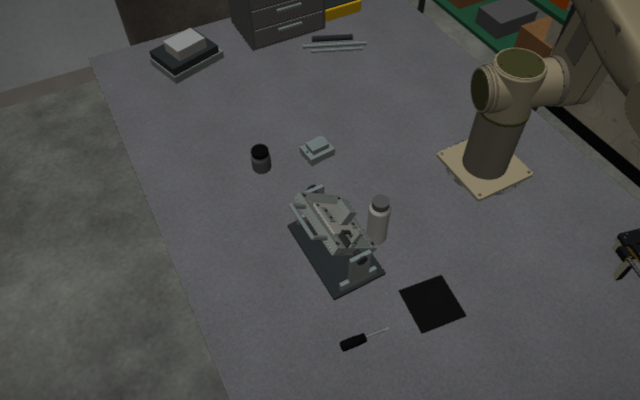

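View pics/top0.png

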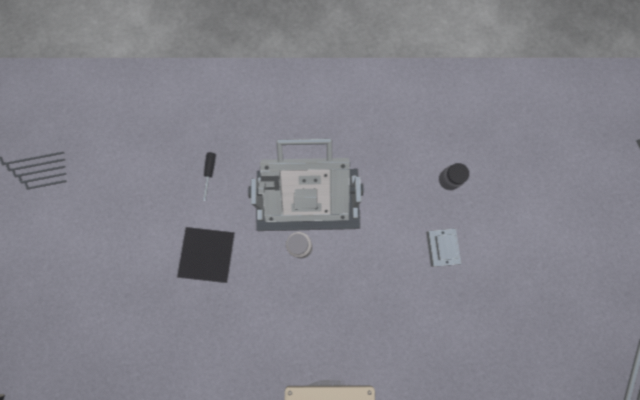

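View pics/wrist0.png

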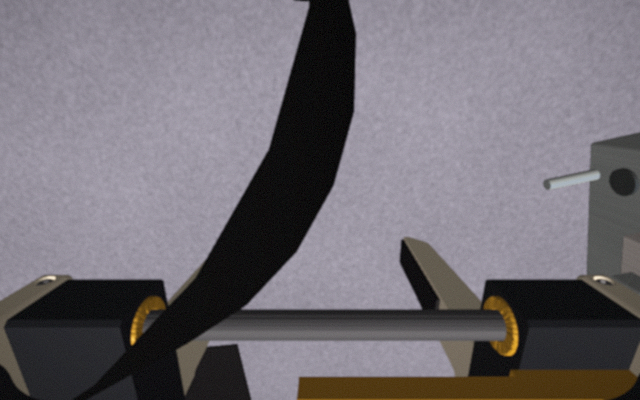

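The top view shows the can at (299,244), the mat at (206,255), the stand centred near (308,195) with its bar at (304,142), and the insert at right. I'll zoom in and measure.

```bash
cat > h.py <<'E'
import numpy as np,cv2
from scipy.spatial.transform import Rotation as R
np.set_printoptions(precision=4,suppress=True)
def cam(name,st=None):
    from plant import robot
    i=robot.camera_info(name)
    if 'extrinsics' in i: return i['intrinsics'],i['extrinsics']
    st=st or robot.read_state()
    T=np.eye(4);T[:3,:3]=R.from_rotvec(st['orientation']).as_matrix();T[:3,3]=st['tool_pos']
    return i['intrinsics'],np.linalg.inv(T@i['tool_from_camera'])
def proj(c,P):
    K,E=c;P=np.atleast_2d(P);p=P@E[:3,:3].T+E[:3,3];p=p*[1,-1,-1];u=p@K.T;return u[:,:2]/u[:,2:]
def back(c,uv,z):
    K,E=c;d=np.linalg.inv(K)@[uv[0],uv[1],1];d=d*[1,-1,-1];d=E[:3,:3].T@d;o=-E[:3,:3].T@E[:3,3];return o+d*(z-o[2])/d[2]
def look(name,out,crop=None,s=1):
    from plant import robot
    st=robot.read_state();c=cam(name,st);im=robot.read_camera(name)[:,:,::-1]
    cv2.imwrite('pics/raw_'+out,im)
    save(im,out,crop,s);return c,im
def save(im,out,crop=None,s=1):
    if crop: im=im[crop[1]:crop[3],crop[0]:crop[2]]
    cv2.imwrite('pics/'+out,cv2.resize(im,None,fx=s,fy=s,interpolation=cv2.INTER_CUBIC))
E
python3 - <<'E'
from h import *
t=cv2.imread('pics/top0.png');s=cv2.imread('pics/scene0.png')
save(t,'top0z.png',(170,125,370,285),4); save(s,'scene0z.png',(270,170,470,320),4)
c=cam('top');k=cam('scene')
print('mat',[back(c,p,.004)[:2] for p in [(186,228),(234,232),(227,282),(178,277)]])
print('can cap',back(c,(299,244),.165)); print('insert',back(c,(445,247),.05),'jar',back(c,(456,175),.08))
E
```

```text
mat [array([0.4921, 0.372 ]), array([0.4813, 0.2468]), array([0.3545, 0.2599]), array([0.3674, 0.385 ])]
can cap [0.4414 0.0687 0.165 ]
insert [ 0.4387 -0.2858  0.05  ] jar [ 0.6142 -0.3144  0.08  ]
```

View pics/top0z.png

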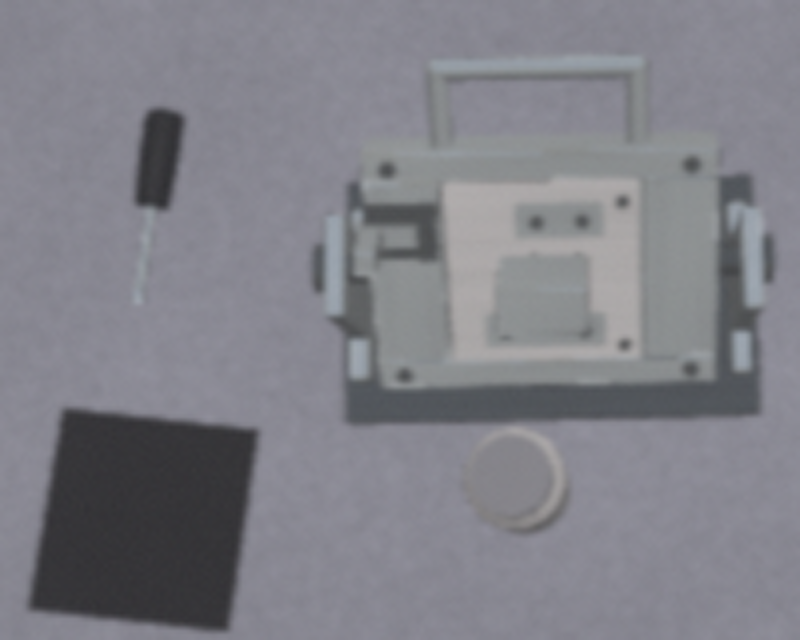

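View pics/scene0z.png

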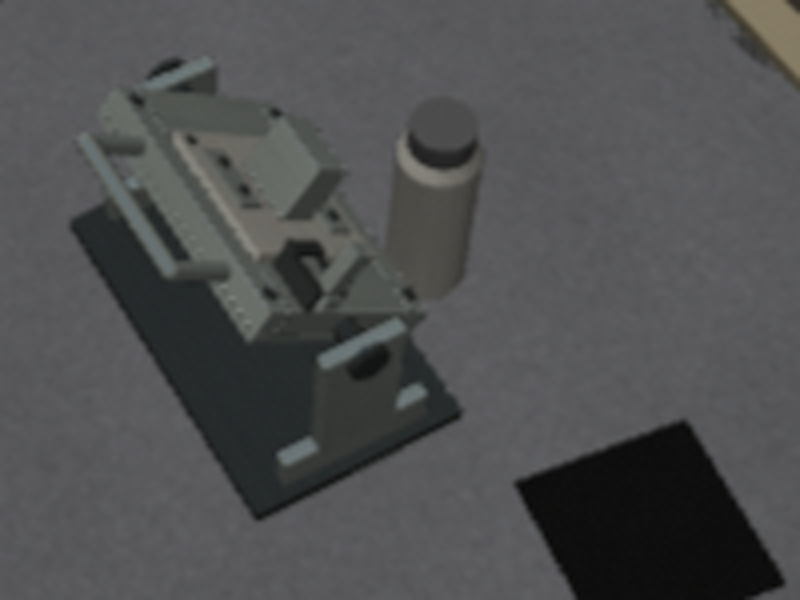

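```bash
cat > fit.py <<'E'
from h import *
from scipy.optimize import least_squares
c=cam('top');k=cam('scene')
Z=lambda o,L:[(o[0]+x/4,o[1]+y/4) for x,y in L]
def cr(p,x,y,n): # cradle coords, n measured from axis along normal
    px,py,yaw,a=p; e=np.array([np.cos(a),0,np.sin(a)]);nn=np.array([-np.sin(a),0,np.cos(a)])
    v=x*e+n*nn+np.array([0,y,0]); return R.from_euler('z',yaw).apply(v)+[px,py,.13]
def st(p,x,y,z): return R.from_euler('z',p[2]).apply([x,y,z])+[p[0],p[1],0]
if __name__=='__main__':
    topo=Z((170,125),[(435,68),(642,65),(365,140),(718,137),(714,380),(382,387),(348,422),(760,413)])
    topf=lambda p:[cr(p,.12,.055,0),cr(p,.12,-.055,0),cr(p,.075,.1,.012),cr(p,.075,-.1,.012),cr(p,-.075,-.1,.012),cr(p,-.075,.1,.012),st(p,-.08,.135,.012),st(p,-.08,-.135,.012)]
    sco=Z((270,170),[(90,138),(178,268),(75,222),(258,518),(462,412)])
    scf=lambda p:[cr(p,.12,-.055,0),cr(p,.12,.055,0),st(p,.08,-.135,.012),st(p,.08,.135,.012),st(p,-.08,.135,.012)]
    f=lambda p:np.r_[(proj(c,topf(p))-topo).ravel(),(proj(k,scf(p))-sco).ravel()]
    r=least_squares(f,[.55,.05,0,.6],loss='soft_l1');print(r.x);print(f(r.x).reshape(-1,2));np.save('p.npy',r.x)
    p=r.x
    t=cv2.imread('pics/top0.png');T=cv2.resize(t[125:285,170:370],None,fx=4,fy=4)
    def dr(P,col):
        for u in proj(c,P): cv2.circle(T,(int((u[0]-170)*4),int((u[1]-125)*4)),3,col,-1)
    dr([cr(p,x,y,.062) for x in(-.014,.014) for y in(-.025,.025)],(0,0,255))
    dr([cr(p,x,y,.016) for x in(-.055,.055) for y in(-.055,.055)],(0,255,0))
    dr([st(p,x,y,.14) for x in(-.03,.03) for y in(-.115,.115)],(255,0,0))
    dr(topf(p),(0,255,255))
    for d in (.003,.017): # knob top
        dr([cr(p,.032+x,.065-d+.033+y,.062) for x in(-.007,.007) for y in(-.006,.006)],(255,0,255 if d<.01 else 0))
    cv2.imwrite('pics/fit.png',T)
E
python3 fit.py
```

```text
[0.5674 0.0556 0.0162 0.6445]
[[ 0.2085 -0.2781]
 [-1.4362 -0.4302]
 [-1.7768  3.1881]
 [ 0.1144  2.28  ]
 [ 0.1091 -0.1627]
 [-0.7009 -0.2808]
 [-1.3364 -0.3733]
 [ 0.1571 -0.1743]
 [-0.5312  0.0731]
 [-1.477  -0.3015]
 [-1.2855 -2.0189]
 [-0.1275 -1.6592]
 [ 0.674  -1.4543]]
```

View pics/fit.png

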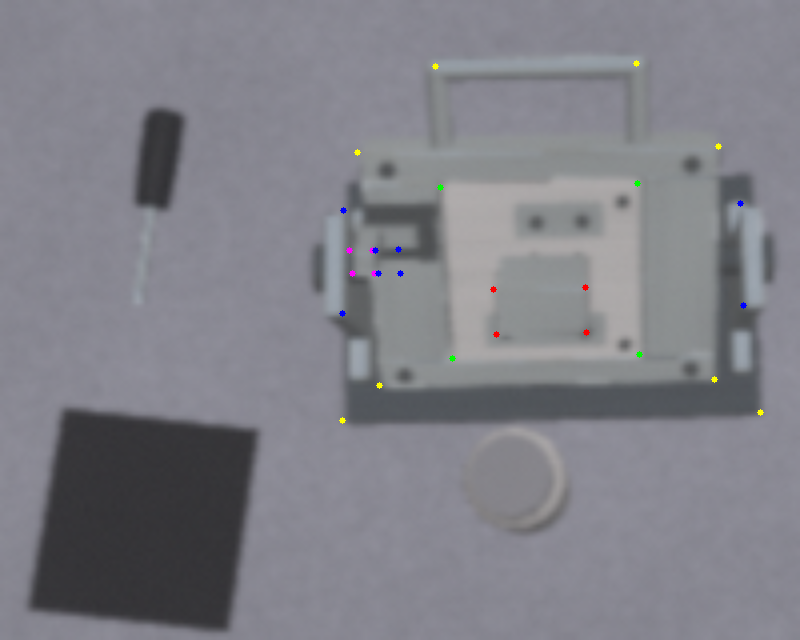

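```bash
cat >> h.py <<'E'
def tri(obs):
    from scipy.optimize import least_squares
    return least_squares(lambda X:np.concatenate([proj(c,X)[0]-u for c,u in obs]),[.5,0,.1]).x
def need(pos,Rm):
    from plant import robot
    s=robot.read_state();R0=R.from_rotvec(s['orientation'])
    print('t',s['t'],'pos',s['tool_pos'],'F',s['force'],'op',s['opening'])
    print('d cm',(np.array(pos)-s['tool_pos'])*100,'turn',(R.from_matrix(Rm)*R0.inv()).as_rotvec())
def Rot(z,y): # tool z and y directions
    z=np.array(z)/np.linalg.norm(z);y=np.array(y,float);y=y-z*(y@z);y/=np.linalg.norm(y);return np.stack([np.cross(y,z),y,z],1)
E
python3 - <<'E'
from h import *
c=cam('top');k=cam('scene')
print(tri([(c,(170+509/4,125+476/4)),(k,(270+443/4,170+125/4))]))
s0=(270+436/4,170+285/4)
print(back(c,(170+509/4,125+476/4),.165),'body ring',back(c,(170+517/4,125+479/4),.135))
print([proj(k,[.441,.07,z]) for z in(0,.165)])
X=[.441,.068]
need([X[0],X[1],.09],Rot([0,0,-1],[0,1,0]))
E
```

```text
[0.4424 0.0722 0.1597]
[0.4414 0.0725 0.165 ] body ring [0.4413 0.0698 0.135 ]
[array([[376.3874, 235.0362]]), array([[381.4365, 199.2705]])]
t 0.15 pos [0.1353 0.5841 0.2178] F [ 0.3381  0.0538 -0.0699] op 0.09317544847312886
d cm [ 30.5664 -51.6094 -12.7828] turn [ 0.0014 -0.0003  0.2278]
```

>>> {"fn": "send_rows", "kwargs": {"series": [{"dx": 2, "dy": -3.4, "wz": 0.016}, {"dx": 2, "dy": -3.4, "wz": 0.016}, {"dx": 2, "dy": -3.4, "wz": 0.016}, {"dx": 2, "dy": -3.4, "wz": 0.016}, {"dx": 2, "dy": -3.4, "wz": 0.016}, {"dx": 2, "dy": -3.4, "wz": 0.016}, {"dx": 2, "dy": -3.4, "wz": 0.016}, {"dx": 2, "dy": -3.4, "wz": 0.016}, {"dx": 2, "dy": -3.4, "wz": 0.016}, {"dx": 2, "dy": -3.4, "wz": 0.016}, {"dx": 2, "dy": -3.4, "wz": 0.016}, {"dx": 2, "dy": -3.4, "wz": 0.016}]}}

```text
schema error: expected keys wx, wy, wz, dx, dy, dz, fingers
```

>>> {"fn": "send_rows", "kwargs": {"series": [{"wx": 0, "wy": 0, "wz": 0.016, "dx": 2, "dy": -3.4, "dz": 0, "fingers": 0}, {"wx": 0, "wy": 0, "wz": 0.016, "dx": 2, "dy": -3.4, "dz": 0, "fingers": 0}, {"wx": 0, "wy": 0, "wz": 0.016, "dx": 2, "dy": -3.4, "dz": 0, "fingers": 0}, {"wx": 0, "wy": 0, "wz": 0.016, "dx": 2, "dy": -3.4, "dz": 0, "fingers": 0}, {"wx": 0, "wy": 0, "wz": 0.016, "dx": 2, "dy": -3.4, "dz": 0, "fingers": 0}, {"wx": 0, "wy": 0, "wz": 0.016, "dx": 2, "dy": -3.4, "dz": 0, "fingers": 0}, {"wx": 0, "wy": 0, "wz": 0.016, "dx": 2, "dy": -3.4, "dz": 0, "fingers": 0}, {"wx": 0, "wy": 0, "wz": 0.016, "dx": 2, "dy": -3.4, "dz": 0, "fingers": 0}, {"wx": 0, "wy": 0, "wz": 0.016, "dx": 2, "dy": -3.4, "dz": 0, "fingers": 0}, {"wx": 0, "wy": 0, "wz": 0.016, "dx": 2, "dy": -3.4, "dz": 0, "fingers": 0}, {"wx": 0, "wy": 0, "wz": 0.016, "dx": 2, "dy": -3.4, "dz": 0, "fingers": 0}, {"wx": 0, "wy": 0, "wz": 0.016, "dx": 2, "dy": -3.4, "dz": 0, "fingers": 0}]}}

```text
t: 1.15
tool_pos: [0.3745, 0.1606, 0.2107]
orientation: [-0.021, -3.138, 0.013]
force: [-0.2, 1.7, 0.3]
opening: 0.0931
```

Run:
```python
from h import *
need([.441,.071,.09],Rot([0,0,-1],[0,1,0]))
look('wrist','w1.png')
```

```text
t 1.15 pos [0.3745 0.1606 0.2107] F [-0.2492  1.6771  0.3334] op 0.09308346924731681
d cm [  6.6517  -8.9581 -12.0666] turn [ 0.008  -0.003   0.0136]
```

View pics/w1.png

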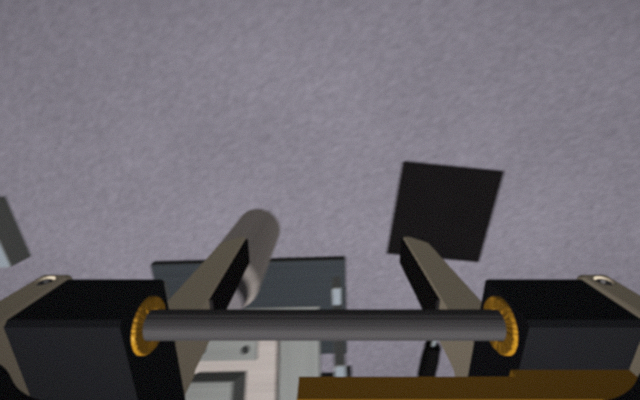

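>>> {"fn": "send_rows", "kwargs": {"series": [{"wx": 0.003, "wy": -0.001, "wz": 0.005, "dx": 2.2, "dy": -3, "dz": 0, "fingers": 0}, {"wx": 0.003, "wy": -0.001, "wz": 0.005, "dx": 2.2, "dy": -3, "dz": 0, "fingers": 0}, {"wx": 0.002, "wy": -0.001, "wz": 0.004, "dx": 2.2, "dy": -2.9, "dz": 0, "fingers": 0}, {"wx": 0, "wy": 0, "wz": 0, "dx": 0, "dy": 0, "dz": 0, "fingers": 0}, {"wx": 0, "wy": 0, "wz": 0, "dx": 0, "dy": 0, "dz": 0, "fingers": 0}]}}

```text
t: 1.62
tool_pos: [0.444, 0.0611, 0.21]
orientation: [0.016, 3.14, -0.005]
force: [-1.1, 0.7, -0.6]
opening: 0.0929
```

Run:
```python
from h import *
need([.441,.071,.09],Rot([0,0,-1],[0,1,0]))
look('wrist','w2.png'); look('top','t2.png',(170,125,370,285),4)
```

```text
t 1.6167 pos [0.444  0.0611 0.21  ] F [-1.0738  0.7454 -0.5985] op 0.09294322658732088
d cm [ -0.2976   0.9942 -12.0011] turn [0.0035 0.0018 0.0105]
```

View pics/w2.png

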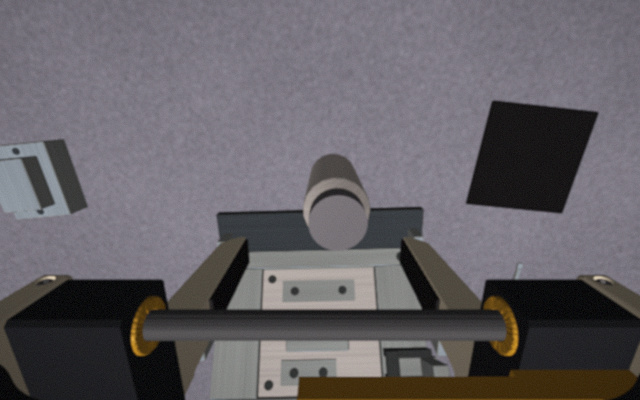

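Run:
```python
from h import *
w=cam('wrist'); print(back(w,(337,220),.165), 'base', back(w,(334,180),0))
for z in(0,.165):print(proj(w,[.4435,.072,z]))
```

```text
[0.4421 0.0724 0.165 ] base [0.4505 0.0746 0.    ]
[[331.9996 174.7001]]
[[336.4836 221.7882]]
```

>>> {"fn": "send_rows", "kwargs": {"series": [{"wx": 0.001, "wy": 0.001, "wz": 0.004, "dx": -0.1, "dy": 0.5, "dz": 0, "fingers": 0}, {"wx": 0.001, "wy": 0, "wz": 0.003, "dx": -0.1, "dy": 0.4, "dz": -1.5, "fingers": 0}, {"wx": 0.001, "wy": 0, "wz": 0.003, "dx": 0, "dy": 0.2, "dz": -2.5, "fingers": 0}, {"wx": 0, "wy": 0, "wz": 0, "dx": 0, "dy": 0, "dz": -2.5, "fingers": 0}, {"wx": 0, "wy": 0, "wz": 0, "dx": 0, "dy": 0, "dz": -2.5, "fingers": 0}, {"wx": 0, "wy": 0, "wz": 0, "dx": 0, "dy": 0, "dz": -1.5, "fingers": 0}, {"wx": 0, "wy": 0, "wz": 0, "dx": 0, "dy": 0, "dz": -0.7, "fingers": 0}, {"wx": 0, "wy": 0, "wz": 0, "dx": 0, "dy": 0, "dz": 0, "fingers": 0}]}}

```text
t: 2.38
tool_pos: [0.4375, 0.0858, 0.0962]
orientation: [-0.028, 3.136, 0.004]
force: [-0.1, -0.2, 0.0]
opening: 0.0929
```

Run:
```python
from h import *
need([.442,.072,.09],Rot([0,0,-1],[0,1,0]))
look('wrist','w3.png')
```

```text
t 2.3833 pos [0.4375 0.0858 0.0962] F [-0.0772 -0.1571  0.0374] op 0.09289406777109957
d cm [ 0.4467 -1.3826 -0.6227] turn [-0.0028  0.0059 -0.018 ]
```

View pics/w3.png

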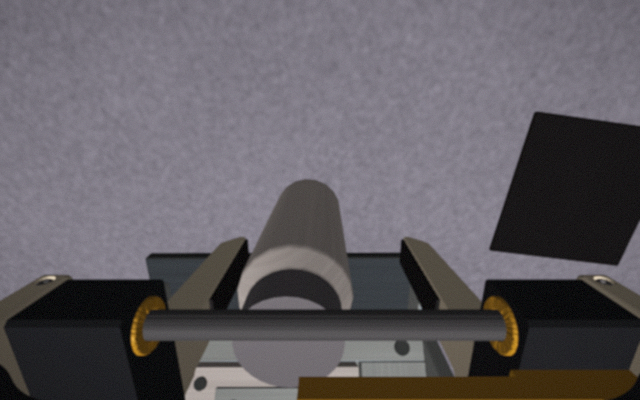

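>>> {"fn": "send_rows", "kwargs": {"series": [{"wx": 0, "wy": 0, "wz": -0.006, "dx": 0.15, "dy": -0.5, "dz": -0.2, "fingers": 0}, {"wx": 0, "wy": 0, "wz": -0.006, "dx": 0.15, "dy": -0.5, "dz": -0.2, "fingers": 0}, {"wx": 0, "wy": 0, "wz": 0, "dx": 0, "dy": 0, "dz": 0, "fingers": 0}]}}

```text
t: 2.68
tool_pos: [0.4429, 0.0766, 0.0961]
orientation: [-0.012, 3.13, 0.005]
force: [-0.6, 0.1, 0.3]
opening: 0.0926
```

Run:
```python
from h import *
need([.442,.072,.09],Rot([0,0,-1],[0,1,0]))
from plant import robot
print(robot.read_state()['dq'])
```

```text
t 2.6833 pos [0.4429 0.0766 0.0961] F [-0.6384  0.0995  0.2717] op 0.09262026615838609
d cm [-0.0865 -0.4581 -0.6088] turn [-0.0031  0.0112 -0.0079]
[ 0.0084 -0.0146 -0.0176  0.0061  0.0125  0.0075]
```

>>> {"fn": "send_rows", "kwargs": {"newtons": 25, "series": [{"wx": 0, "wy": 0, "wz": -0.003, "dx": 0, "dy": -0.45, "dz": -0.3, "fingers": 0}, {"wx": 0, "wy": 0, "wz": 0, "dx": 0, "dy": 0, "dz": 0, "fingers": 100}, {"wx": 0, "wy": 0, "wz": 0, "dx": 0, "dy": 0, "dz": 0, "fingers": 255}, {"wx": 0, "wy": 0, "wz": 0, "dx": 0, "dy": 0, "dz": 0, "fingers": 255}, {"wx": 0, "wy": 0, "wz": 0, "dx": 0, "dy": 0, "dz": 0, "fingers": 255}, {"wx": 0, "wy": 0, "wz": 0, "dx": 0, "dy": 0, "dz": 0, "fingers": 255}]}}

```text
t: 3.18
tool_pos: [0.4455, 0.0704, 0.0958]
orientation: [-0.003, 3.125, 0.005]
force: [-0.2, 0.1, -0.4]
opening: 0.064
```

Run:
```python
from h import *
need([.424,.316,.15],Rot([0,0,-1],[0,1,0]))
```

```text
t 3.1833 pos [0.4455 0.0704 0.0958] F [-0.1712  0.0558 -0.4292] op 0.06403820087634521
d cm [-2.147  24.5555  5.4194] turn [-0.0033  0.0164 -0.0017]
```

>>> {"fn": "send_rows", "kwargs": {"series": [{"wx": 0, "wy": 0, "wz": 0, "dx": 0, "dy": 0, "dz": 0, "fingers": 255}, {"wx": 0, "wy": 0, "wz": 0, "dx": 0, "dy": 0, "dz": 0, "fingers": 255}, {"wx": 0, "wy": 0, "wz": 0, "dx": 0, "dy": 0, "dz": 0, "fingers": 255}]}}

```text
t: 3.43
tool_pos: [0.4455, 0.0705, 0.0959]
orientation: [-0.003, 3.125, 0.005]
force: [0.4, 0.0, 0.3]
opening: 0.0575
```

Run:
```python
from h import *
need([.424,.316,.15],Rot([0,0,-1],[0,1,0]))
```

```text
t 3.4333 pos [0.4455 0.0705 0.0959] F [0.351  0.0052 0.2743] op 0.05752083162558087
d cm [-2.148  24.5458  5.4133] turn [-0.0033  0.0165 -0.0018]
```

>>> {"fn": "send_rows", "kwargs": {"series": [{"wx": 0, "wy": 0, "wz": 0, "dx": 0, "dy": 0, "dz": 1.5, "fingers": 255}, {"wx": 0, "wy": 0, "wz": 0, "dx": 0, "dy": 0, "dz": 2.0, "fingers": 255}, {"wx": 0, "wy": 0, "wz": 0, "dx": -0.2, "dy": 1.5, "dz": 0.5, "fingers": 255}, {"wx": 0, "wy": 0, "wz": 0, "dx": -0.2, "dy": 3, "dz": 0, "fingers": 255}, {"wx": 0, "wy": 0, "wz": 0, "dx": -0.3, "dy": 4, "dz": 0, "fingers": 255}, {"wx": 0, "wy": 0, "wz": 0, "dx": -0.3, "dy": 4, "dz": 0, "fingers": 255}, {"wx": 0, "wy": 0, "wz": 0, "dx": -0.3, "dy": 4, "dz": 0, "fingers": 255}, {"wx": 0, "wy": 0, "wz": 0, "dx": -0.3, "dy": 3, "dz": 0, "fingers": 255}, {"wx": 0, "wy": 0, "wz": 0, "dx": -0.2, "dy": 2, "dz": 0, "fingers": 255}, {"wx": 0, "wy": 0, "wz": 0, "dx": 0, "dy": 1, "dz": 0, "fingers": 255}, {"wx": 0, "wy": 0, "wz": 0, "dx": 0, "dy": 0, "dz": 0, "fingers": 255}, {"wx": 0, "wy": 0, "wz": 0, "dx": 0, "dy": 0, "dz": 0, "fingers": 255}]}}

```text
t: 4.43
tool_pos: [0.4201, 0.3039, 0.1322]
orientation: [0.001, 3.135, 0.0]
force: [0.5, -0.7, -2.2]
opening: 0.057
```

Run:
```python
from h import *
need([.427,.316,.100],R.from_rotvec([-.003,3.125,.005]).as_matrix())
look('top','t3.png',(170,125,370,285),4);look('scene','s3.png',(270,170,470,320),4)
```

```text
t 4.4333 pos [0.4201 0.3039 0.1322] F [ 0.5409 -0.7485 -2.1631] op 0.057018881050290064
d cm [ 0.6919  1.2065 -3.2171] turn [ 0.0031 -0.0097  0.0025]
```

View pics/t3.png

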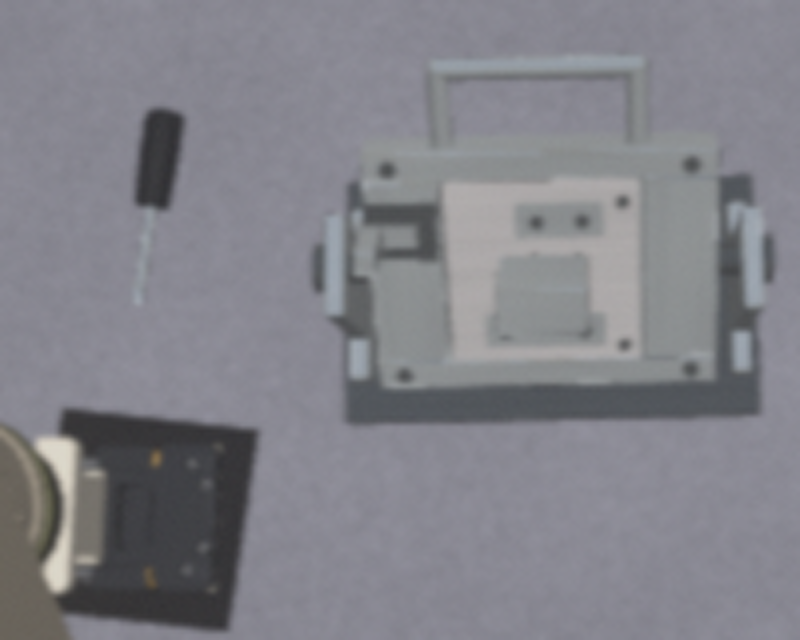

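View pics/s3.png

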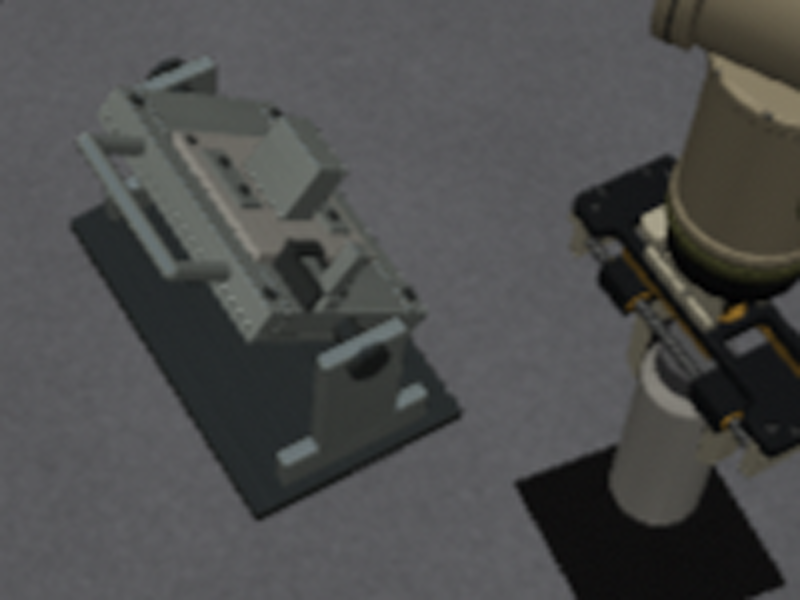

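Can is held above the mat (scene zoom ~ (655,515) base). Correct and lower.

>>> {"fn": "send_rows", "kwargs": {"series": [{"wx": 0, "wy": -0.004, "wz": 0, "dx": 0.3, "dy": 0.6, "dz": -0.3, "fingers": 255}, {"wx": 0, "wy": -0.004, "wz": 0, "dx": 0.2, "dy": 0.4, "dz": -0.8, "fingers": 255}, {"wx": 0, "wy": -0.002, "wz": 0, "dx": 0.1, "dy": 0.1, "dz": -0.8, "fingers": 255}, {"wx": 0, "wy": 0, "wz": 0, "dx": 0, "dy": 0, "dz": -0.4, "fingers": 255}, {"wx": 0, "wy": 0, "wz": 0, "dx": 0, "dy": 0, "dz": 0, "fingers": 255}]}}

```text
t: 4.95
tool_pos: [0.4286, 0.3109, 0.1068]
orientation: [0.013, 3.123, -0.001]
force: [-1.1, 0.5, -2.6]
opening: 0.0574
```

Run:
```python
from h import *
need([.427,.316,.100],R.from_rotvec([-.003,3.125,.005]).as_matrix())
```

```text
t 4.95 pos [0.4286 0.3109 0.1068] F [-1.0698  0.5241 -2.554 ] op 0.05741774231502232
d cm [-0.1639  0.508  -0.6764] turn [0.0038 0.0022 0.0103]
```

>>> {"fn": "send_rows", "kwargs": {"series": [{"wx": 0.002, "wy": 0.001, "wz": 0, "dx": 0, "dy": 0.2, "dz": -0.4, "fingers": 255}, {"wx": 0.002, "wy": 0.001, "wz": 0, "dx": 0, "dy": 0.1, "dz": -0.4, "fingers": 255}, {"wx": 0, "wy": 0, "wz": 0, "dx": 0, "dy": 0, "dz": -0.2, "fingers": 255}, {"wx": 0, "wy": 0, "wz": 0, "dx": 0, "dy": 0, "dz": 0, "fingers": 255}]}}

```text
t: 5.28
tool_pos: [0.4308, 0.3143, 0.1002]
orientation: [0.014, 3.121, 0.007]
force: [-0.1, 0.7, -2.1]
opening: 0.0572
```

Run:
```python
from h import *
need([.427,.316,.100],R.from_rotvec([-.003,3.125,.005]).as_matrix())
look('scene','s4.png',(370,200,520,320),5)
```

```text
t 5.2833 pos [0.4308 0.3143 0.1002] F [-0.0813  0.6674 -2.126 ] op 0.0572324083306795
d cm [-0.3802  0.1747 -0.0243] turn [-0.0016  0.0037  0.0109]
```

View pics/s4.png

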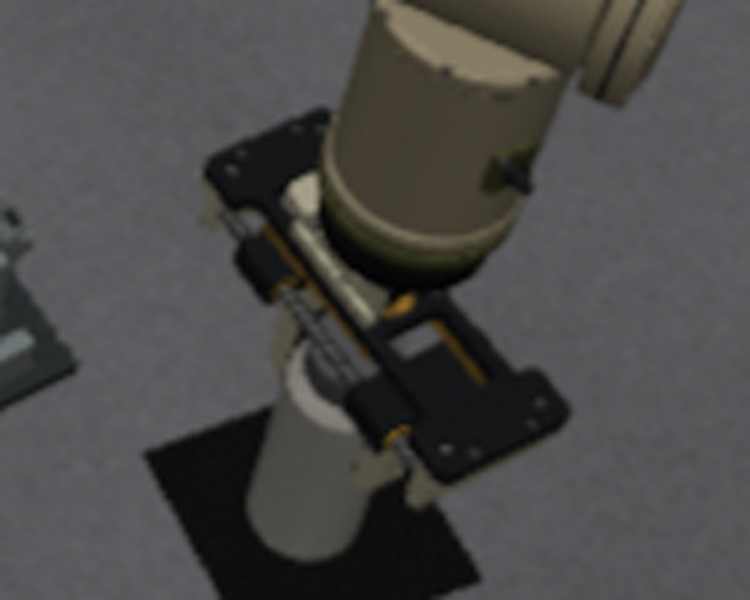

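>>> {"fn": "send_rows", "kwargs": {"series": [{"wx": 0, "wy": 0, "wz": 0, "dx": -0.1, "dy": 0, "dz": -0.2, "fingers": 255}, {"wx": 0, "wy": 0, "wz": 0, "dx": 0, "dy": 0, "dz": -0.2, "fingers": 255}, {"wx": 0, "wy": 0, "wz": 0, "dx": 0, "dy": 0, "dz": -0.1, "fingers": 255}]}}

```text
t: 5.58
tool_pos: [0.4319, 0.3149, 0.0994]
orientation: [0.014, 3.116, 0.01]
force: [-2.3, -2.1, 2.8]
opening: 0.0572
```

Run:
```python
from h import *
need([.427,.316,.100],R.from_rotvec([-.003,3.125,.005]).as_matrix())
```

```text
t 5.5833 pos [0.4319 0.3149 0.0994] F [-2.2522 -2.0698  2.8493] op 0.05723155572388485
d cm [-0.4907  0.1088  0.0629] turn [-0.0031  0.0085  0.0109]
```

>>> {"fn": "send_rows", "kwargs": {"series": [{"wx": 0, "wy": 0, "wz": 0, "dx": 0, "dy": 0, "dz": 0, "fingers": 0}, {"wx": 0, "wy": 0, "wz": 0, "dx": 0, "dy": 0, "dz": 0, "fingers": 0}, {"wx": 0, "wy": 0, "wz": 0, "dx": 0, "dy": 0, "dz": 0, "fingers": 0}, {"wx": 0, "wy": 0, "wz": 0, "dx": 0, "dy": 0, "dz": 0, "fingers": 0}, {"wx": 0, "wy": 0, "wz": 0, "dx": 0, "dy": 0, "dz": 0, "fingers": 0}]}}

```text
t: 6.0
tool_pos: [0.4321, 0.3155, 0.0989]
orientation: [0.014, 3.116, 0.012]
force: [-1.2, 0.5, 0.4]
opening: 0.086
```

Run:
```python
from h import *
need([.427,.316,.100],R.from_rotvec([-.003,3.125,.005]).as_matrix())
look('wrist','w4.png')
```

```text
t 6.0 pos [0.4321 0.3155 0.0989] F [-1.1588  0.456   0.3947] op 0.08598026799258708
d cm [-0.5066  0.0549  0.1055] turn [-0.0044  0.0093  0.0108]
```

View pics/w4.png

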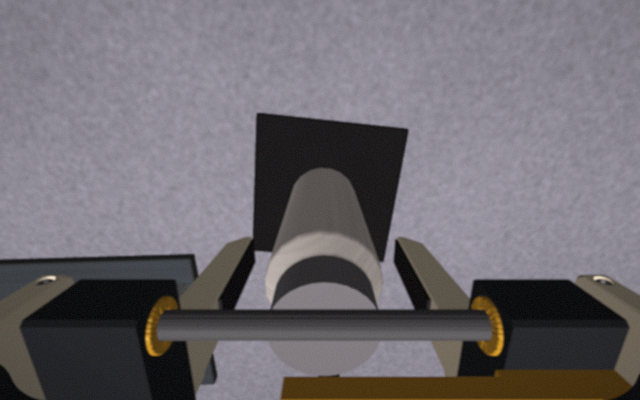

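>>> {"fn": "send_rows", "kwargs": {"series": [{"wx": 0, "wy": 0, "wz": 0, "dx": 0, "dy": 0, "dz": 1, "fingers": 0}, {"wx": 0, "wy": 0, "wz": 0, "dx": 0, "dy": 0, "dz": 2.5, "fingers": 0}, {"wx": 0, "wy": 0, "wz": 0, "dx": 0, "dy": 0, "dz": 3, "fingers": 0}, {"wx": 0, "wy": 0, "wz": 0, "dx": 0, "dy": 0, "dz": 3, "fingers": 0}, {"wx": 0, "wy": 0, "wz": 0, "dx": 0, "dy": 0, "dz": 2.5, "fingers": 0}, {"wx": 0, "wy": 0, "wz": 0, "dx": 0, "dy": 0, "dz": 1.5, "fingers": 0}, {"wx": 0, "wy": 0, "wz": 0, "dx": 0, "dy": 0, "dz": 0.5, "fingers": 0}]}}

```text
t: 6.63
tool_pos: [0.4279, 0.3131, 0.2447]
orientation: [0.014, 3.122, 0.006]
force: [-0.1, -0.0, -0.2]
opening: 0.0932
```

```bash
cat >> fit.py <<'E'
def frame(p):
    e=cr(p,1,0,0)-cr(p,0,0,0);n=cr(p,0,0,1)-cr(p,0,0,0);y=np.cross(n,e);return e,y,n
E
python3 - <<'E'
from h import *
from fit import cr,frame
p=np.load('p.npy');e,y,n=frame(p)
print(e,y,n)
need(cr(p,0,0,.044+.10)-n*.019,Rot(-n,e))
from plant import robot; print(robot.read_state()['q'])
E
```

```text
[0.7993 0.0129 0.6008] [-0.0162  0.9999  0.    ] [-0.6007 -0.0097  0.7994]
t 6.6333 pos [0.4279 0.3131 0.2447] F [-0.0656 -0.0163 -0.1764] op 0.09321824821349141
d cm [  6.4436 -25.872   -1.4749] turn [ 0.5158 -0.4832 -1.4819]
[ 0.5399 -0.0871  1.6617 -0.0068  1.5485 -1.022 ]
```

>>> {"fn": "send_rows", "kwargs": {"series": [{"wx": 0.036, "wy": -0.034, "wz": -0.104, "dx": 0.2, "dy": -1, "dz": 1.5, "fingers": 0}, {"wx": 0.036, "wy": -0.034, "wz": -0.104, "dx": 0.4, "dy": -2, "dz": 1.5, "fingers": 0}, {"wx": 0.036, "wy": -0.034, "wz": -0.104, "dx": 0.5, "dy": -2.1, "dz": 1, "fingers": 0}, {"wx": 0.036, "wy": -0.034, "wz": -0.104, "dx": 0.5, "dy": -2.1, "dz": 0, "fingers": 0}, {"wx": 0.036, "wy": -0.034, "wz": -0.104, "dx": 0.5, "dy": -2.1, "dz": 0, "fingers": 0}, {"wx": 0.036, "wy": -0.034, "wz": -0.104, "dx": 0.5, "dy": -2.1, "dz": 0, "fingers": 0}, {"wx": 0.036, "wy": -0.034, "wz": -0.104, "dx": 0.5, "dy": -2.1, "dz": 0, "fingers": 0}, {"wx": 0.036, "wy": -0.034, "wz": -0.104, "dx": 0.5, "dy": -2.1, "dz": 0, "fingers": 0}, {"wx": 0.036, "wy": -0.034, "wz": -0.104, "dx": 0.5, "dy": -2.1, "dz": 0, "fingers": 0}, {"wx": 0.036, "wy": -0.034, "wz": -0.104, "dx": 0.5, "dy": -2.1, "dz": 0, "fingers": 0}, {"wx": 0.036, "wy": -0.034, "wz": -0.104, "dx": 0.5, "dy": -2.1, "dz": -0.5, "fingers": 0}, {"wx": 0.036, "wy": -0.034, "wz": -0.104, "dx": 0.5, "dy": -1.8, "dz": -0.5, "fingers": 0}, {"wx": 0.036, "wy": -0.034, "wz": -0.104, "dx": 0.4, "dy": -1.2, "dz": -0.5, "fingers": 0}, {"wx": 0.02, "wy": -0.02, "wz": -0.05, "dx": 0.2, "dy": -0.5, "dz": -0.5, "fingers": 0}, {"wx": 0, "wy": 0, "wz": 0, "dx": 0, "dy": 0, "dz": 0, "fingers": 0}]}}

```text
t: 7.88
tool_pos: [0.4948, 0.0482, 0.2612]
orientation: [1.83, 1.883, 0.612]
force: [-0.5, 0.9, -0.3]
opening: 0.0929
```

Run:
```python
from h import *
from fit import cr,frame
p=np.load('p.npy');e,y,n=frame(p)
need(cr(p,0,0,.044+.10)-n*.019,Rot(-n,e))
from plant import robot; print(robot.read_state()['q'])
w,_=look('wrist','w5.png')
```

```text
t 7.8833 pos [0.4948 0.0482 0.2612] F [-0.4933  0.9268 -0.3056] op 0.09294729756828704
d cm [-0.248   0.6173 -3.1296] turn [ 0.0079 -0.0084 -0.0099]
[-0.0239 -0.8912  2.3246  0.0267  1.0728 -0.0576]
```

View pics/w5.png

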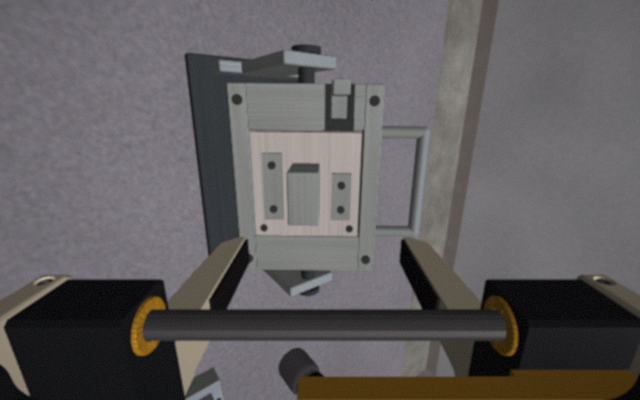

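Run:
```python
from h import *
save(cv2.imread('pics/raw_w5.png'),'w5z.png',(220,40,440,275),3.4/1.4)
im=cv2.imread('pics/raw_w5.png')
save(im,'w5y.png',(220,65,440,245),3.4)
```

```text
(no output)
```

View pics/w5y.png

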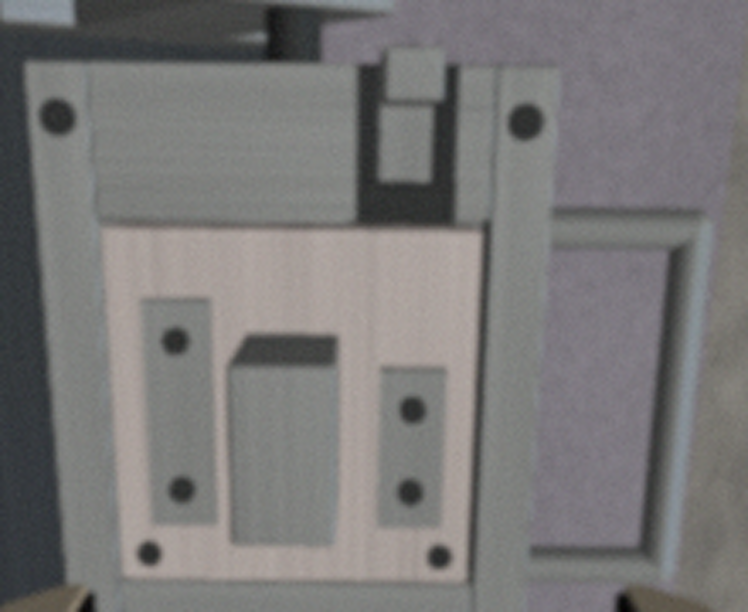

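```bash
cat > fit2.py <<'E'
from h import *
from fit import cr,frame,st,Z
from scipy.optimize import least_squares
c=cam('top');k=cam('scene')
def run(w,wo,wf,p0):
    topo=Z((170,125),[(435,68),(642,65),(714,380),(382,387),(348,422),(760,413)])
    topf=lambda p:[cr(p,.12,.055,0),cr(p,.12,-.055,0),cr(p,-.075,-.1,.012),cr(p,-.075,.1,.012),st(p,-.08,.135,.012),st(p,-.08,-.135,.012)]
    sco=Z((270,170),[(90,138),(178,268)])
    scf=lambda p:[cr(p,.12,-.055,0),cr(p,.12,.055,0)]
    f=lambda p:np.r_[(proj(c,topf(p))-topo).ravel()*.7,(proj(k,scf(p))-sco).ravel()*.7,(proj(w,wf(p))-wo).ravel()]
    r=least_squares(f,p0,loss='soft_l1');print(r.x);print(f(r.x).reshape(-1,2)[8:]);return r.x
E
python3 - <<'E'
from fit2 import *
w=cam('wrist')
z=lambda L:np.array([(220+x/3.4,65+y/3.4) for x,y in L])
wo=z([(229,365),(338,363),(333,545),(232,545),(104,227),(484,226),(122,580),(470,582),(25,62),(558,68)])
wf=lambda p:[cr(p,-.014,.025,.062),cr(p,.014,.025,.062),cr(p,.014,-.025,.062),cr(p,-.014,-.025,.062)]+[cr(p,sx*.055,sy*.055,.016) for sy in(1,-1) for sx in(-1,1)]+[cr(p,-.075,.1,.012),cr(p,.075,.1,.012)]
p=run(w,wo,wf,np.load('p.npy'));np.save('p2.npy',p)
# knob: n=.062
kz=z([(388,48),(445,48),(445,102),(388,102)]).mean(0); bt=z([(407,184)])[0]
g=lambda q:np.r_[proj(w,cr(p,q[0],q[1],.062))[0]-kz]
print('knob xy',least_squares(g,[.032,.09]).x)
g=lambda q:np.r_[proj(w,cr(p,q[0],q[1],.027))[0]-bt]
print('tip xy',least_squares(g,[.032,.06]).x)
e,y,n=frame(p);need(cr(p,0,0,.044+.10)-n*.019,Rot(-n,e));need(cr(p,0,0,.046)-n*.019,Rot(-n,e))
E
```

```text
[0.5695 0.0556 0.0204 0.6379]
[[-0.5971 -0.3413]
 [-0.3261  0.6848]
 [ 0.6999  0.7455]
 [-0.145   0.3376]
 [-0.6013 -0.0871]
 [-0.424   1.7392]
 [ 0.2965 -0.9434]
 [-1.472  -0.1918]
 [-0.3361 -0.6753]
 [ 0.7891 -0.2516]]
knob xy [0.0321 0.0945]
tip xy [0.0322 0.0685]
t 7.9333 pos [0.4945 0.0487 0.2616] F [-0.4148  0.3801 -0.963 ] op 0.09322937716375819
d cm [ 0.0633  0.5359 -3.1149] turn [ 0.0089 -0.0028 -0.0091]
t 7.9333 pos [0.4945 0.0487 0.2616] F [-0.4148  0.3801 -0.963 ] op 0.09322937716375819
d cm [  5.8983   0.6547 -10.9875] turn [ 0.0089 -0.0028 -0.0091]
```

>>> {"fn": "send_rows", "kwargs": {"series": [{"wx": 0.003, "wy": -0.001, "wz": -0.003, "dx": 0, "dy": 0.2, "dz": -1, "fingers": 0}, {"wx": 0.003, "wy": -0.001, "wz": -0.003, "dx": 0, "dy": 0.2, "dz": -1.2, "fingers": 0}, {"wx": 0.002, "wy": 0, "wz": -0.002, "dx": 0.3, "dy": 0.1, "dz": -1.2, "fingers": 0}, {"wx": 0, "wy": 0, "wz": 0, "dx": 0.7, "dy": 0, "dz": -1, "fingers": 0}, {"wx": 0, "wy": 0, "wz": 0, "dx": 0.5, "dy": 0, "dz": -0.6, "fingers": 0}, {"wx": 0, "wy": 0, "wz": 0, "dx": 0, "dy": 0, "dz": 0, "fingers": 0}]}}

```text
t: 8.43
tool_pos: [0.5098, 0.0572, 0.2099]
orientation: [1.826, 1.887, 0.622]
force: [-1.1, -0.1, -0.3]
opening: 0.0929
```

```bash
cat > st.py <<'E'
from h import *
from fit import cr,frame
import sys
from plant import robot
p=np.load('p2.npy');e,y,n=frame(p)
def tug(h=.046,dxe=0):
    s=robot.read_state();T=cr(p,dxe,0,h)-n*.019
    d=T-s['tool_pos'];F=s['force']
    print('t %.2f'%s['t'],'pos in cradle (x,y,h grasp)',np.array([e,y,n])@(s['tool_pos']+n*.019-cr(p,0,0,0)))
    print('F e,y,n',e@F,y@F,n@F,'op',s['opening'],'q23',s['q'][1:3]);need(T,Rot(-n,e))
if __name__=='__main__': tug(float(sys.argv[1]) if len(sys.argv)>1 else .046)
E
python3 st.py
```

```text
t 8.43 pos in cradle (x,y,h grasp) [-0.0004  0.0028  0.1187]
F e,y,n -1.0110192029606857 -0.06162013968447794 0.4239382141847416 op 0.09293604022011899 q23 [-0.8175  2.3814]
t 8.4333 pos [0.5098 0.0572 0.2099] F [-1.0632 -0.0833 -0.2615] op 0.09293604022011899
d cm [ 4.3672 -0.1907 -5.8213] turn [ 0.0027  0.0015 -0.0118]
```

>>> {"fn": "send_rows", "kwargs": {"series": [{"wx": 0, "wy": 0, "wz": -0.004, "dx": 0.6, "dy": -0.03, "dz": -0.8, "fingers": 0}, {"wx": 0, "wy": 0, "wz": -0.004, "dx": 0.9, "dy": -0.03, "dz": -1.2, "fingers": 0}, {"wx": 0, "wy": 0, "wz": -0.002, "dx": 0.9, "dy": -0.03, "dz": -1.2, "fingers": 0}, {"wx": 0, "wy": 0, "wz": 0, "dx": 0.9, "dy": -0.03, "dz": -1.2, "fingers": 0}, {"wx": 0, "wy": 0, "wz": 0, "dx": 0.5, "dy": 0, "dz": -0.7, "fingers": 0}, {"wx": 0, "wy": 0, "wz": 0, "dx": 0, "dy": 0, "dz": 0, "fingers": 0}]}}

```text
t: 8.93
tool_pos: [0.5498, 0.0583, 0.1598]
orientation: [1.827, 1.881, 0.622]
force: [-0.4, -0.2, -0.4]
opening: 0.0931
```

```bash
python3 st.py
```

```text
t 8.93 pos in cradle (x,y,h grasp) [0.002  0.0031 0.0546]
F e,y,n -0.5893756351465982 -0.19379669798747806 -0.08524363493774595 op 0.0930558829680611 q23 [-0.6026  2.3543]
t 8.9333 pos [0.5498 0.0583 0.1598] F [-0.4187 -0.2024 -0.4195] op 0.0930558829680611
d cm [ 0.3604 -0.3007 -0.8103] turn [ 0.0036  0.0045 -0.0076]
```

>>> {"fn": "send_rows", "kwargs": {"newtons": 4, "series": [{"wx": 0.002, "wy": 0.002, "wz": -0.003, "dx": 0.2, "dy": -0.1, "dz": -0.5, "fingers": 0}, {"wx": 0.002, "wy": 0.002, "wz": -0.003, "dx": 0.1, "dy": -0.1, "dz": -0.4, "fingers": 255}, {"wx": 0, "wy": 0, "wz": 0, "dx": 0, "dy": 0, "dz": 0, "fingers": 255}, {"wx": 0, "wy": 0, "wz": 0, "dx": 0, "dy": 0, "dz": 0, "fingers": 255}, {"wx": 0, "wy": 0, "wz": 0, "dx": 0, "dy": 0, "dz": 0, "fingers": 255}, {"wx": 0, "wy": 0, "wz": 0, "dx": 0, "dy": 0, "dz": 0, "fingers": 255}, {"wx": 0, "wy": 0, "wz": 0, "dx": 0, "dy": 0, "dz": 0, "fingers": 255}, {"wx": 0, "wy": 0, "wz": 0, "dx": 0, "dy": 0, "dz": 0, "fingers": 255}, {"wx": 0, "wy": 0, "wz": 0, "dx": 0, "dy": 0, "dz": 0, "fingers": 255}]}}

```text
t: 9.68
tool_pos: [0.5538, 0.0567, 0.1542]
orientation: [1.834, 1.876, 0.625]
force: [0.2, -0.5, 0.1]
opening: 0.044
```

```bash
python3 st.py; python3 -c "
from h import *
look('wrist','w6.png')"
```

```text
t 9.68 pos in cradle (x,y,h grasp) [0.0018 0.0014 0.0478]
F e,y,n 0.24087460616307488 -0.5455033523388972 -0.0728088040157392 op 0.04398261263035717 q23 [-0.5804  2.3511]
t 9.6833 pos [0.5538 0.0567 0.1542] F [ 0.2479 -0.5406  0.085 ] op 0.04398261263035717
d cm [-0.0298 -0.1425 -0.2536] turn [-0.0006  0.0043 -0.0027]
```

View pics/w6.png

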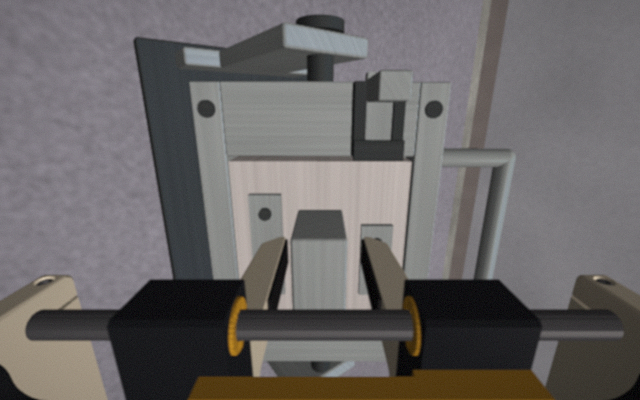

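>>> {"fn": "send_rows", "kwargs": {"series": [{"wx": 0, "wy": 0.002, "wz": -0.002, "dx": -0.16, "dy": 0, "dz": -0.16, "fingers": 255}, {"wx": 0, "wy": 0, "wz": 0, "dx": 0, "dy": 0, "dz": -0.05, "fingers": 255}, {"wx": 0, "wy": 0, "wz": 0, "dx": 0, "dy": 0, "dz": 0, "fingers": 255}, {"wx": 0, "wy": 0, "wz": 0, "dx": 0, "dy": 0, "dz": 0, "fingers": 255}, {"wx": 0, "wy": 0, "wz": 0, "dx": 0, "dy": 0, "dz": 0, "fingers": 255}]}}

```text
t: 10.15
tool_pos: [0.5518, 0.0567, 0.152]
orientation: [1.837, 1.876, 0.622]
force: [-0.5, -0.1, 0.7]
opening: 0.0281
```

```bash
python3 st.py; python3 -c "
from h import *
look('wrist','w7.png')"
```

```text
t 10.15 pos in cradle (x,y,h grasp) [-0.0011  0.0014  0.0472]
F e,y,n 0.04176288235792113 -0.054544854840919955 0.8403508693213931 op 0.02806964665341143 q23 [-0.5828  2.3558]
t 10.15 pos [0.5518 0.0567 0.152 ] F [-0.4657 -0.064   0.7   ] op 0.02806964665341143
d cm [ 0.1604 -0.1399 -0.0296] turn [-0.0005  0.002  -0.0005]
```

View pics/w7.png

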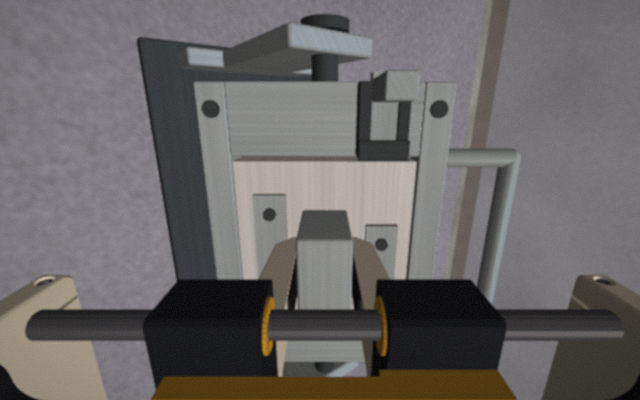

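>>> {"fn": "send_rows", "kwargs": {"newtons": 50, "series": [{"wx": 0, "wy": 0, "wz": 0, "dx": 0, "dy": 0, "dz": 0, "fingers": 255}, {"wx": 0, "wy": 0, "wz": 0, "dx": 0, "dy": 0, "dz": 0, "fingers": 255}, {"wx": 0, "wy": 0, "wz": 0, "dx": -0.12, "dy": 0, "dz": 0.16, "fingers": 255}, {"wx": 0, "wy": 0, "wz": 0, "dx": -0.12, "dy": 0, "dz": 0.16, "fingers": 255}]}}

```text
t: 10.53
tool_pos: [0.5496, 0.0566, 0.155]
orientation: [1.837, 1.875, 0.622]
force: [3.6, -0.6, -2.8]
opening: 0.0278
```

```bash
python3 st.py
```

```text
t 10.53 pos in cradle (x,y,h grasp) [-0.0011  0.0014  0.051 ]
F e,y,n 1.2360042814631391 -0.6276486663693803 -4.408087523480683 op 0.027760850832359074 q23 [-0.5965  2.3586]
t 10.5333 pos [0.5496 0.0566 0.155 ] F [ 3.6301 -0.5539 -2.8051] op 0.027760850832359074
d cm [ 0.3879 -0.1351 -0.3351] turn [-0.0006  0.0023 -0.0003]
```

>>> {"fn": "send_rows", "kwargs": {"series": [{"wx": 0, "wy": 0, "wz": 0, "dx": -0.18, "dy": 0, "dz": 0.24, "fingers": 255}, {"wx": 0, "wy": 0, "wz": 0, "dx": -0.18, "dy": 0, "dz": 0.24, "fingers": 255}, {"wx": 0, "wy": 0, "wz": 0, "dx": -0.12, "dy": 0, "dz": 0.16, "fingers": 255}]}}

```text
t: 10.78
tool_pos: [0.5444, 0.0566, 0.162]
orientation: [1.837, 1.875, 0.622]
force: [3.8, -0.6, -3.2]
opening: 0.0275
```

```bash
python3 st.py
```

```text
t 10.78 pos in cradle (x,y,h grasp) [-0.0011  0.0015  0.0596]
F e,y,n 1.1438140424936363 -0.7102813685958455 -4.833264032347632 op 0.027505941496001357 q23 [-0.627   2.3641]
t 10.7833 pos [0.5444 0.0566 0.162 ] F [ 3.8109 -0.6328 -3.2015] op 0.027505941496001357
d cm [ 0.9034 -0.1282 -1.03  ] turn [-0.0006  0.0025 -0.0002]
```

The cassette gives (12 mm out at about 5 N), so it is not latched. Pushing it home.

>>> {"fn": "send_rows", "kwargs": {"series": [{"wx": 0, "wy": 0, "wz": 0, "dx": 0.18, "dy": 0, "dz": -0.24, "fingers": 255}, {"wx": 0, "wy": 0, "wz": 0, "dx": 0.24, "dy": 0, "dz": -0.32, "fingers": 255}, {"wx": 0, "wy": 0, "wz": 0, "dx": 0.18, "dy": 0, "dz": -0.24, "fingers": 255}, {"wx": 0, "wy": 0, "wz": 0, "dx": 0.09, "dy": 0, "dz": -0.12, "fingers": 255}]}}

```text
t: 11.12
tool_pos: [0.5514, 0.0567, 0.1526]
orientation: [1.837, 1.875, 0.623]
force: [2.2, -0.2, -1.7]
opening: 0.0277
```

```bash
python3 st.py
```

```text
t 11.12 pos in cradle (x,y,h grasp) [-0.0011  0.0014  0.0479]
F e,y,n 0.6955604618070643 -0.24882700761981252 -2.6749860746822667 op 0.02768816763159644 q23 [-0.5863  2.3573]
t 11.1167 pos [0.5514 0.0567 0.1526] F [ 2.1564 -0.205  -1.7347] op 0.02768816763159644
d cm [ 0.2015 -0.1397 -0.0906] turn [-0.0007  0.003  -0.0003]
```

>>> {"fn": "send_rows", "kwargs": {"series": [{"wx": 0, "wy": 0, "wz": 0, "dx": 0.06, "dy": 0, "dz": -0.08, "fingers": 255}, {"wx": 0, "wy": 0, "wz": 0, "dx": 0.09, "dy": 0, "dz": -0.12, "fingers": 255}, {"wx": 0, "wy": 0, "wz": 0, "dx": 0.09, "dy": 0, "dz": -0.12, "fingers": 255}]}}

```text
t: 11.37
tool_pos: [0.5525, 0.0567, 0.152]
orientation: [1.839, 1.88, 0.617]
force: [-55.4, -3.5, 39.0]
opening: 0.0276
```

```bash
python3 st.py
```

```text
t 11.37 pos in cradle (x,y,h grasp) [-0.0006  0.0015  0.0468]
F e,y,n -21.369718913922778 -2.387881639885791 64.34280971094685 op 0.027594394610013204 q23 [-0.5753  2.3492]
t 11.3667 pos [0.5525 0.0567 0.152 ] F [-55.4251  -3.5171  38.9622] op 0.027594394610013204
d cm [ 0.096  -0.1459 -0.0269] turn [ 0.0006 -0.0029 -0.0014]
```

>>> {"fn": "send_rows", "kwargs": {"series": [{"wx": 0, "wy": 0, "wz": 0, "dx": 0, "dy": 0, "dz": 0, "fingers": 255}, {"wx": 0, "wy": 0, "wz": 0, "dx": 0, "dy": 0, "dz": 0, "fingers": 255}]}}

```text
t: 11.53
tool_pos: [0.5519, 0.0567, 0.1524]
orientation: [1.84, 1.881, 0.615]
force: [3.6, -0.8, -3.0]
opening: 0.0276
```

```bash
python3 st.py;python3 -c "
from h import *
look('top','t8.png',(240,125,370,225),6);look('wrist','w8.png')"
```

```text
t 11.53 pos in cradle (x,y,h grasp) [-0.0008  0.0014  0.0474]
F e,y,n 1.0512094214655598 -0.9019365439611464 -4.544118705560379 op 0.027557625127160985 q23 [-0.576   2.3479]
t 11.5333 pos [0.5519 0.0567 0.1524] F [ 3.5683 -0.8295 -3.0244] op 0.027557625127160985
d cm [ 0.1507 -0.1377 -0.0702] turn [ 0.0011 -0.0051 -0.0016]
```

View pics/w8.png

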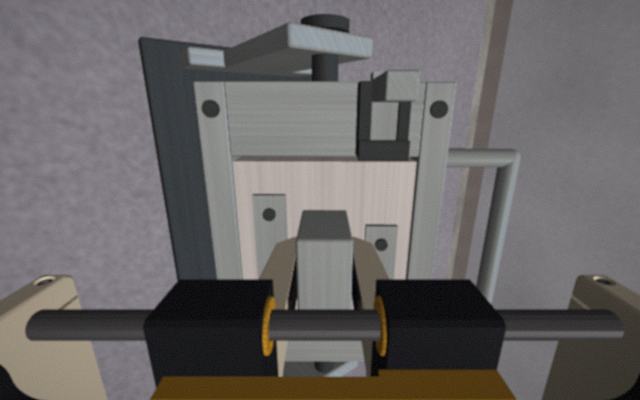

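>>> {"fn": "send_rows", "kwargs": {"newtons": 30, "series": [{"wx": 0, "wy": 0, "wz": 0, "dx": 0, "dy": 0, "dz": 0, "fingers": 100}, {"wx": 0, "wy": 0, "wz": 0, "dx": 0, "dy": 0, "dz": 0, "fingers": 100}, {"wx": 0, "wy": 0, "wz": 0, "dx": 0, "dy": 0, "dz": 0, "fingers": 100}, {"wx": 0, "wy": 0, "wz": 0, "dx": -0.3, "dy": 0, "dz": 0.4, "fingers": 100}, {"wx": 0, "wy": 0, "wz": 0, "dx": -0.6, "dy": 0, "dz": 0.8, "fingers": 100}, {"wx": 0, "wy": 0, "wz": 0, "dx": -0.6, "dy": 0, "dz": 0.8, "fingers": 100}, {"wx": 0, "wy": 0, "wz": 0, "dx": -0.6, "dy": 0, "dz": 0.8, "fingers": 100}, {"wx": 0, "wy": 0, "wz": 0, "dx": -0.5, "dy": 0, "dz": 0.7, "fingers": 100}, {"wx": 0, "wy": 0, "wz": 0, "dx": 0, "dy": 0.5, "dz": 0.2, "fingers": 200}]}}

```text
t: 12.38
tool_pos: [0.5234, 0.0614, 0.1891]
orientation: [1.843, 1.883, 0.612]
force: [0.3, 0.6, -0.1]
opening: 0.0536
```

```bash
cat > st2.py <<'E'
from st import *
def to(x,yy,tn):
    s=robot.read_state();F=s['force'];print('TCP cradle',np.array([e,y,n])@(s['tool_pos']-cr(p,0,0,0)),'F',np.array([e,y,n])@F,'q',s['q'])
    need(cr(p,x,yy,tn),Rot(-n,e))
if __name__=='__main__': to(*map(float,sys.argv[1:4]))
E
python3 st2.py .032 .118 .075
```

```text
TCP cradle [-0.0018  0.0067  0.0748] F [ 0.1923  0.5743 -0.2794] q [ 0.0189 -0.7273  2.3669  0.001   0.8731 -0.0033]
t 12.3833 pos [0.5234 0.0614 0.1891] F [ 0.3091  0.5807 -0.1099] op 0.0535518204073433
d cm [ 2.474  11.1826  2.0243] turn [ 0.0011 -0.009  -0.0011]
```

>>> {"fn": "send_rows", "kwargs": {"series": [{"wx": 0, "wy": -0.003, "wz": 0, "dx": 0.3, "dy": 0.8, "dz": 0.5, "fingers": 255}, {"wx": 0, "wy": -0.003, "wz": 0, "dx": 0.5, "dy": 2, "dz": 0.5, "fingers": 255}, {"wx": 0, "wy": -0.003, "wz": 0, "dx": 0.5, "dy": 2.4, "dz": 0.4, "fingers": 255}, {"wx": 0, "wy": 0, "wz": 0, "dx": 0.5, "dy": 2.4, "dz": 0.3, "fingers": 255}, {"wx": 0, "wy": 0, "wz": 0, "dx": 0.4, "dy": 2, "dz": 0.2, "fingers": 255}, {"wx": 0, "wy": 0, "wz": 0, "dx": 0.2, "dy": 1.2, "dz": 0.1, "fingers": 255}, {"wx": 0, "wy": 0, "wz": 0, "dx": 0, "dy": 0.4, "dz": 0, "fingers": 255}, {"wx": 0, "wy": 0, "wz": 0, "dx": 0, "dy": 0, "dz": 0, "fingers": 255}]}}

```text
t: 13.05
tool_pos: [0.5495, 0.1814, 0.2135]
orientation: [1.834, 1.87, 0.629]
force: [-0.1, 0.1, -0.4]
opening: 0.0024
```

```bash
python3 st2.py .032 .114 .045; python3 -c "
from h import *
look('wrist','w9.png')"
```

```text
TCP cradle [0.0357 0.1261 0.0775] F [-0.3359  0.1218 -0.2582] q [ 0.3613 -0.5053  2.1942 -0.2701  0.8519  0.4575]
t 13.05 pos [0.5495 0.1814 0.2135] F [-0.1186  0.1194 -0.4075] op 0.0023744159171699706
d cm [ 1.657  -1.181  -2.8303] turn [-0.0016  0.0091  0.0005]
```

View pics/w9.png

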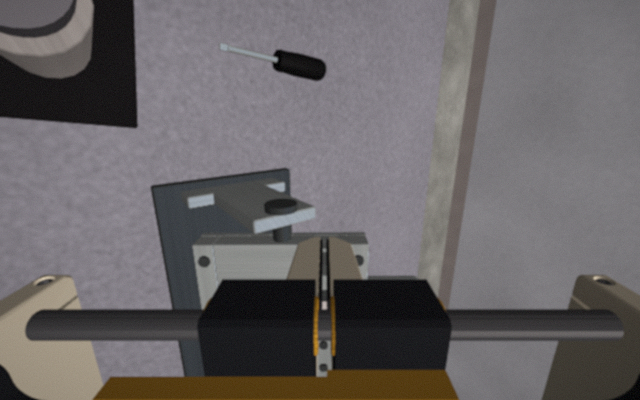

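>>> {"fn": "send_rows", "kwargs": {"series": [{"wx": 0, "wy": 0.003, "wz": 0, "dx": 0.3, "dy": -0.3, "dz": -0.6, "fingers": 255}, {"wx": 0, "wy": 0.003, "wz": 0, "dx": 0.4, "dy": -0.3, "dz": -0.8, "fingers": 255}, {"wx": 0, "wy": 0.002, "wz": 0, "dx": 0.4, "dy": -0.2, "dz": -0.7, "fingers": 255}, {"wx": 0, "wy": 0, "wz": 0, "dx": 0.3, "dy": -0.1, "dz": -0.5, "fingers": 255}, {"wx": 0, "wy": 0, "wz": 0, "dx": 0, "dy": 0, "dz": 0, "fingers": 255}]}}

```text
t: 13.52
tool_pos: [0.5643, 0.1673, 0.1836]
orientation: [1.843, 1.872, 0.619]
force: [-0.2, 0.5, -0.2]
opening: 0.0005
```

```bash
python3 st2.py .032 .0915 .045
```

```text
TCP cradle [0.0295 0.1118 0.0448] F [-0.2801  0.4873 -0.0848] q [ 0.3122 -0.4436  2.2035 -0.2482  0.7809  0.4192]
t 13.5167 pos [0.5643 0.1673 0.1836] F [-0.1844  0.4836 -0.235 ] op 0.00047775211639227994
d cm [ 0.2264 -2.0255  0.1641] turn [-0.001  -0.0007  0.0044]
```

>>> {"fn": "send_rows", "kwargs": {"series": [{"wx": 0, "wy": 0, "wz": 0, "dx": 0.1, "dy": -0.25, "dz": 0.08, "fingers": 255}, {"wx": 0, "wy": 0, "wz": 0, "dx": 0.05, "dy": -0.25, "dz": 0.05, "fingers": 255}, {"wx": 0, "wy": 0, "wz": 0, "dx": 0, "dy": -0.25, "dz": 0, "fingers": 255}, {"wx": 0, "wy": 0, "wz": 0, "dx": 0, "dy": -0.25, "dz": 0, "fingers": 255}, {"wx": 0, "wy": 0, "wz": 0, "dx": 0, "dy": -0.2, "dz": 0, "fingers": 255}, {"wx": 0, "wy": 0, "wz": 0, "dx": 0, "dy": -0.15, "dz": 0, "fingers": 255}]}}

```text
t: 14.02
tool_pos: [0.5654, 0.1521, 0.1835]
orientation: [1.847, 1.872, 0.618]
force: [1.2, 2.5, -2.0]
opening: 0.0005
```

```bash
python3 st2.py .032 .0915 .045
```

```text
TCP cradle [0.0301 0.0965 0.0442] F [-0.1568  2.4518 -2.3942] q [ 0.2712 -0.4609  2.2148 -0.2131  0.7798  0.3622]
t 14.0167 pos [0.5654 0.1521 0.1835] F [ 1.2497  2.4778 -2.0167] op 0.0005032506804952919
d cm [ 0.1177 -0.5014  0.1747] turn [-0.0022 -0.0031  0.0057]
```

>>> {"fn": "send_rows", "kwargs": {"series": [{"wx": 0, "wy": 0, "wz": 0, "dx": 0, "dy": -0.13, "dz": 0, "fingers": 255}, {"wx": 0, "wy": 0, "wz": 0, "dx": 0, "dy": -0.1, "dz": 0, "fingers": 255}, {"wx": 0, "wy": 0, "wz": 0, "dx": 0, "dy": -0.08, "dz": 0, "fingers": 255}, {"wx": 0, "wy": 0, "wz": 0, "dx": 0, "dy": -0.06, "dz": 0, "fingers": 255}]}}

```text
t: 14.35
tool_pos: [0.5653, 0.1481, 0.1837]
orientation: [1.846, 1.872, 0.618]
force: [1.8, 3.1, -1.1]
opening: 0.0008
```

```bash
python3 st2.py .032 .0915 .045
```

```text
TCP cradle [0.0301 0.0925 0.0445] F [ 0.8124  3.0742 -1.989 ] q [ 0.2604 -0.4678  2.2192 -0.2038  0.7792  0.3466]
t 14.35 pos [0.5653 0.1481 0.1837] F [ 1.7742  3.111  -1.114 ] op 0.0008469927296419063
d cm [ 0.1242 -0.1021  0.1483] turn [-0.0026 -0.0026  0.0055]
```

>>> {"fn": "send_rows", "kwargs": {"series": [{"wx": 0, "wy": 0, "wz": 0, "dx": 0, "dy": -0.06, "dz": 0, "fingers": 255}, {"wx": 0, "wy": 0, "wz": 0, "dx": 0, "dy": -0.06, "dz": 0, "fingers": 255}, {"wx": 0, "wy": 0, "wz": 0, "dx": 0, "dy": -0.06, "dz": 0, "fingers": 255}]}}

```text
t: 14.6
tool_pos: [0.5652, 0.1479, 0.1839]
orientation: [1.847, 1.874, 0.622]
force: [2.2, 5.5, -3.6]
opening: 0.0002
```

```bash
python3 st2.py .032 .0915 .045
```

```text
TCP cradle [0.0302 0.0924 0.0447] F [-0.2675  5.4036 -4.3066] q [ 0.257  -0.4705  2.221  -0.1969  0.778   0.3391]
t 14.6 pos [0.5652 0.1479 0.1839] F [ 2.2393  5.4503 -3.6189] op 0.00016376429387177338
d cm [ 0.1338 -0.0838  0.1306] turn [-0.0054 -0.0021  0.004 ]
```

>>> {"fn": "send_rows", "kwargs": {"series": [{"wx": 0, "wy": 0, "wz": 0, "dx": 0, "dy": -0.1, "dz": 0, "fingers": 255}, {"wx": 0, "wy": 0, "wz": 0, "dx": 0, "dy": -0.12, "dz": 0, "fingers": 255}, {"wx": 0, "wy": 0, "wz": 0, "dx": 0, "dy": -0.12, "dz": 0, "fingers": 255}]}}

```text
t: 14.85
tool_pos: [0.5651, 0.1478, 0.1841]
orientation: [1.847, 1.876, 0.629]
force: [3.5, 10.2, -3.8]
opening: 0.0003
```

```bash
python3 st2.py .032 .0915 .045
```

```text
TCP cradle [0.0302 0.0922 0.0449] F [ 0.722  10.1164 -5.2438] q [ 0.2509 -0.4749  2.2241 -0.1841  0.7753  0.3256]
t 14.85 pos [0.5651 0.1478 0.1841] F [ 3.4961 10.1897 -3.7826] op 0.0003422990765878716
d cm [ 0.1437 -0.0687  0.1136] turn [-0.0105 -0.0013  0.0009]
```

>>> {"fn": "send_rows", "kwargs": {"series": [{"wx": -0.003, "wy": 0, "wz": 0, "dx": 0, "dy": 0.3, "dz": 0, "fingers": 255}, {"wx": -0.003, "wy": 0, "wz": 0, "dx": 0, "dy": 0.4, "dz": 0, "fingers": 255}, {"wx": -0.003, "wy": 0, "wz": 0, "dx": -0.4, "dy": 0.2, "dz": 0.5, "fingers": 255}, {"wx": 0, "wy": 0, "wz": 0, "dx": -0.7, "dy": 0, "dz": 0.9, "fingers": 255}, {"wx": 0, "wy": 0, "wz": 0, "dx": -0.6, "dy": 0, "dz": 0.8, "fingers": 255}, {"wx": 0, "wy": 0, "wz": 0, "dx": -0.3, "dy": 0, "dz": 0.4, "fingers": 255}, {"wx": 0, "wy": 0, "wz": 0, "dx": 0, "dy": 0, "dz": 0, "fingers": 255}]}}

```text
t: 15.43
tool_pos: [0.5442, 0.1566, 0.213]
orientation: [1.839, 1.874, 0.616]
force: [-0.2, -0.4, 1.0]
opening: 0.0005
```

```bash
python3 st2.py 0 0 .073
```

```text
TCP cradle [0.0308 0.1015 0.0805] F [ 0.4301 -0.4116  0.9588] q [ 0.3024 -0.5531  2.2226 -0.2234  0.8669  0.3749]
t 15.4333 pos [0.5442 0.1566 0.213 ] F [-0.2171 -0.4161  1.0263] op 0.0004691974186742709
d cm [ -1.8152 -10.191   -2.4361] turn [ 0.0027 -0.0003  0.002 ]
```

>>> {"fn": "send_rows", "kwargs": {"series": [{"wx": 0, "wy": 0, "wz": 0, "dx": -0.2, "dy": -1, "dz": -0.2, "fingers": 100}, {"wx": 0, "wy": 0, "wz": 0, "dx": -0.4, "dy": -2, "dz": -0.4, "fingers": 100}, {"wx": 0, "wy": 0, "wz": 0, "dx": -0.4, "dy": -2.4, "dz": -0.4, "fingers": 100}, {"wx": 0, "wy": 0, "wz": 0, "dx": -0.4, "dy": -2.2, "dz": -0.4, "fingers": 100}, {"wx": 0, "wy": 0, "wz": 0, "dx": -0.3, "dy": -1.5, "dz": -0.4, "fingers": 100}, {"wx": 0, "wy": 0, "wz": 0, "dx": -0.1, "dy": -0.7, "dz": -0.2, "fingers": 100}, {"wx": 0, "wy": 0, "wz": 0, "dx": 0, "dy": 0, "dz": 0, "fingers": 100}, {"wx": 0, "wy": 0, "wz": 0, "dx": 0, "dy": 0, "dz": 0, "fingers": 100}]}}

```text
t: 16.1
tool_pos: [0.5264, 0.0554, 0.1947]
orientation: [1.832, 1.872, 0.619]
force: [0.7, 0.5, -0.7]
opening: 0.0493
```

```bash
python3 st2.py 0 0.001 .028;  python3 -c "
from h import *
look('wrist','w10.png')"
```

```text
TCP cradle [0.0039 0.0007 0.0776] F [ 0.1384  0.5145 -0.9988] q [ 0.0038 -0.7388  2.3689  0.0077  0.8683 -0.0208]
t 16.1 pos [0.5264 0.0554 0.1947] F [ 0.6954  0.5287 -0.72  ] op 0.049315662485183265
d cm [ 2.6428  0.084  -4.2168] turn [0.0047 0.0054 0.0003]
```

View pics/w10.png

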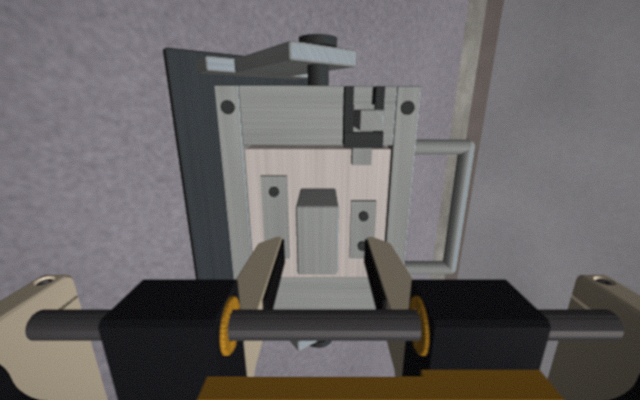

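>>> {"fn": "send_rows", "kwargs": {"newtons": 4, "series": [{"wx": 0.002, "wy": 0.002, "wz": 0, "dx": 0, "dy": 0, "dz": -0.6, "fingers": 100}, {"wx": 0.002, "wy": 0.002, "wz": 0, "dx": 0.5, "dy": 0, "dz": -1, "fingers": 100}, {"wx": 0, "wy": 0, "wz": 0, "dx": 0.6, "dy": 0, "dz": -0.8, "fingers": 100}, {"wx": 0, "wy": 0, "wz": 0, "dx": 0.6, "dy": 0, "dz": -0.8, "fingers": 100}, {"wx": 0, "wy": 0, "wz": 0, "dx": 0.4, "dy": 0, "dz": -0.55, "fingers": 100}, {"wx": 0, "wy": 0, "wz": 0, "dx": 0.2, "dy": 0, "dz": -0.25, "fingers": 100}, {"wx": 0, "wy": 0, "wz": 0, "dx": 0, "dy": 0, "dz": 0, "fingers": 100}]}}

```text
t: 16.73
tool_pos: [0.5512, 0.0612, 0.1526]
orientation: [1.831, 1.883, 0.624]
force: [0.6, -1.3, -0.1]
opening: 0.0567
```

```bash
python3 st2.py -.001 0.001 .028
```

```text
TCP cradle [-0.0011  0.006   0.029 ] F [ 0.3628 -1.2676 -0.4327] q [ 0.0116 -0.5839  2.3553  0.0143  0.7305 -0.0235]
t 16.7333 pos [0.5512 0.0612 0.1526] F [ 0.5748 -1.2561 -0.1315] op 0.05668388072827404
d cm [ 0.0819 -0.4938 -0.0729] turn [-0.      0.0019 -0.0073]
```

>>> {"fn": "send_rows", "kwargs": {"series": [{"wx": 0, "wy": 0, "wz": -0.004, "dx": 0.04, "dy": -0.3, "dz": -0.04, "fingers": 255}, {"wx": 0, "wy": 0, "wz": -0.002, "dx": 0.02, "dy": -0.15, "dz": -0.02, "fingers": 255}, {"wx": 0, "wy": 0, "wz": 0, "dx": 0, "dy": 0, "dz": 0, "fingers": 255}, {"wx": 0, "wy": 0, "wz": 0, "dx": 0, "dy": 0, "dz": 0, "fingers": 255}, {"wx": 0, "wy": 0, "wz": 0, "dx": 0, "dy": 0, "dz": 0, "fingers": 255}, {"wx": 0, "wy": 0, "wz": 0, "dx": 0, "dy": 0, "dz": 0, "fingers": 255}, {"wx": 0, "wy": 0, "wz": 0, "dx": 0, "dy": 0, "dz": 0, "fingers": 255}]}}

```text
t: 17.32
tool_pos: [0.5517, 0.0575, 0.1528]
orientation: [1.835, 1.877, 0.623]
force: [3.0, 0.5, -2.9]
opening: 0.0282
```

```bash
python3 st2.py -.001 0.001 .028
```

```text
TCP cradle [-0.0007  0.0023  0.0289] F [ 0.6544  0.4179 -4.1346] q [ 0.0034 -0.5845  2.3556  0.0176  0.7303 -0.0285]
t 17.3167 pos [0.5517 0.0575 0.1528] F [ 2.9789  0.4786 -2.9318] op 0.028168153707037395
d cm [ 0.0316 -0.1246 -0.0909] turn [-0.0003  0.0024 -0.0023]
```

>>> {"fn": "send_rows", "kwargs": {"newtons": 55, "series": [{"wx": 0, "wy": 0, "wz": 0, "dx": 0, "dy": 0, "dz": 0, "fingers": 255}, {"wx": 0, "wy": 0, "wz": 0, "dx": 0, "dy": 0, "dz": 0, "fingers": 255}, {"wx": 0, "wy": 0, "wz": 0, "dx": -0.02, "dy": 0, "dz": 0.026, "fingers": 255}]}}

```text
t: 17.57
tool_pos: [0.5515, 0.0575, 0.1531]
orientation: [1.836, 1.877, 0.623]
force: [4.7, 1.7, -2.3]
opening: 0.0275
```

```bash
python3 st2.py -.001 0.001 .028
```

```text
TCP cradle [-0.0007  0.0023  0.0292] F [ 2.4425  1.575  -4.7123] q [ 0.0033 -0.5859  2.356   0.0179  0.7311 -0.0283]
t 17.5667 pos [0.5515 0.0575 0.1531] F [ 4.7354  1.6718 -2.331 ] op 0.027533694781881668
d cm [ 0.0516 -0.1257 -0.1172] turn [-0.0007  0.0026 -0.0021]
```

>>> {"fn": "send_rows", "kwargs": {"series": [{"wx": 0, "wy": 0, "wz": 0, "dx": -0.024, "dy": 0, "dz": 0.032, "fingers": 255}, {"wx": 0, "wy": 0, "wz": 0, "dx": -0.024, "dy": 0, "dz": 0.032, "fingers": 255}, {"wx": 0, "wy": 0, "wz": 0, "dx": -0.024, "dy": 0, "dz": 0.032, "fingers": 255}]}}

```text
t: 17.82
tool_pos: [0.5509, 0.0575, 0.1538]
orientation: [1.836, 1.877, 0.624]
force: [18.1, 2.1, -13.0]
opening: 0.0274
```

```bash
python3 st2.py -.001 0.001 .028
```

```text
TCP cradle [-0.0008  0.0023  0.0302] F [  6.8313   1.7378 -21.2015] q [ 0.0033 -0.5898  2.3571  0.018   0.7337 -0.0282]
t 17.8167 pos [0.5509 0.0575 0.1538] F [ 18.0749   2.1062 -12.9635] op 0.02737021799047412
d cm [ 0.1178 -0.1284 -0.1913] turn [-0.0008  0.0029 -0.002 ]
```

>>> {"fn": "send_rows", "kwargs": {"series": [{"wx": 0, "wy": 0, "wz": 0, "dx": -0.012, "dy": 0, "dz": 0.028, "fingers": 255}, {"wx": 0, "wy": 0, "wz": 0, "dx": -0.012, "dy": 0, "dz": 0.028, "fingers": 255}, {"wx": 0, "wy": 0, "wz": 0, "dx": -0.012, "dy": 0, "dz": 0.028, "fingers": 255}]}}

```text
t: 18.07
tool_pos: [0.5509, 0.0575, 0.1537]
orientation: [1.835, 1.876, 0.625]
force: [12.2, 0.4, -8.6]
opening: 0.0276
```

```bash
python3 st2.py -.001 0.001 .028
```

```text
TCP cradle [-0.0008  0.0023  0.0301] F [  4.7434   0.1876 -14.1654] q [ 0.0031 -0.5907  2.3583  0.0183  0.7322 -0.0282]
t 18.0667 pos [0.5509 0.0575 0.1537] F [12.2401  0.4369 -8.5546] op 0.027633814549184923
d cm [ 0.1153 -0.1267 -0.1815] turn [-0.0011  0.004  -0.0018]
```

Holding at 14 N, no travel. Hold a further 0.6 s at ~16 N.

>>> {"fn": "send_rows", "kwargs": {"series": [{"wx": 0, "wy": 0, "wz": 0, "dx": -0.014, "dy": 0, "dz": 0.032, "fingers": 255}, {"wx": 0, "wy": 0, "wz": 0, "dx": -0.014, "dy": 0, "dz": 0.032, "fingers": 255}, {"wx": 0, "wy": 0, "wz": 0, "dx": -0.014, "dy": 0, "dz": 0.032, "fingers": 255}, {"wx": 0, "wy": 0, "wz": 0, "dx": -0.014, "dy": 0, "dz": 0.032, "fingers": 255}, {"wx": 0, "wy": 0, "wz": 0, "dx": -0.014, "dy": 0, "dz": 0.032, "fingers": 255}, {"wx": 0, "wy": 0, "wz": 0, "dx": -0.014, "dy": 0, "dz": 0.032, "fingers": 255}, {"wx": 0, "wy": 0, "wz": 0, "dx": -0.014, "dy": 0, "dz": 0.032, "fingers": 255}]}}

```text
t: 18.65
tool_pos: [0.5508, 0.0575, 0.1537]
orientation: [1.834, 1.874, 0.627]
force: [14.0, 0.6, -9.9]
opening: 0.0274
```

```bash
python3 st2.py -.001 0.001 .028
```

```text
TCP cradle [-0.0009  0.0023  0.0301] F [  5.3558   0.3312 -16.3136] q [ 0.0029 -0.5934  2.3611  0.0187  0.7296 -0.0283]
t 18.65 pos [0.5508 0.0575 0.1537] F [14.0081  0.6166 -9.9156] op 0.027448545849896037
d cm [ 0.1196 -0.1248 -0.1794] turn [-0.0015  0.0065 -0.0015]
```

>>> {"fn": "send_rows", "kwargs": {"newtons": 30, "series": [{"wx": 0, "wy": 0, "wz": 0, "dx": 0.01, "dy": 0, "dz": -0.02, "fingers": 255}, {"wx": 0, "wy": 0, "wz": 0, "dx": 0, "dy": 0, "dz": 0, "fingers": 125}, {"wx": 0, "wy": 0, "wz": 0, "dx": 0, "dy": 0, "dz": 0, "fingers": 125}, {"wx": 0, "wy": 0, "wz": 0, "dx": 0, "dy": 0, "dz": 0, "fingers": 125}, {"wx": 0, "wy": 0, "wz": 0, "dx": -0.3, "dy": 0, "dz": 0.4, "fingers": 125}, {"wx": 0, "wy": 0, "wz": 0, "dx": -0.6, "dy": 0, "dz": 0.8, "fingers": 125}, {"wx": 0, "wy": 0, "wz": 0, "dx": -0.6, "dy": 0, "dz": 0.8, "fingers": 125}, {"wx": 0, "wy": 0, "wz": 0, "dx": -0.6, "dy": 0, "dz": 0.9, "fingers": 125}, {"wx": 0, "wy": 0, "wz": 0, "dx": -0.4, "dy": 0, "dz": 1, "fingers": 125}, {"wx": 0, "wy": 0, "wz": 0, "dx": 0, "dy": 0, "dz": 0.5, "fingers": 156}]}}

```text
t: 19.48
tool_pos: [0.5233, 0.0573, 0.1995]
orientation: [1.835, 1.875, 0.625]
force: [-0.4, -0.5, -0.1]
opening: 0.0442
```

```bash
cat > st3.py <<'E'
from st import *
def bar(th,dz=0):
    q=p.copy();q[3]=th;T=cr(q,.12,0,0)+[0,0,dz-.019]
    s=robot.read_state();d=s['tool_pos']+[0,0,.019]-[p[0],p[1],.13]
    u=R.from_euler('z',-p[2]).apply(d);print('bar-frame xz(cm)',u*100,'theta',np.arctan2(u[2],u[0]),'r',np.hypot(u[0],u[2]),'q',s['q'])
    need(T,Rot([0,0,-1],[np.cos(p[2]),np.sin(p[2]),0]))
if __name__=='__main__': bar(*map(float,sys.argv[1:]))
E
python3 st3.py .638 .07
```

```text
bar-frame xz(cm) [-4.6199  0.2599  8.8472] theta 2.0520379084321387 r 0.09980828330537647 q [ 0.003  -0.7548  2.3685  0.0153  0.8857 -0.0244]
t 19.4833 pos [0.5233 0.0573 0.1995] F [-0.3957 -0.4813 -0.1087] op 0.044218202423375194
d cm [14.2617  0.0305  5.2999] turn [-0.0143  0.6422 -0.0013]
```

>>> {"fn": "send_rows", "kwargs": {"series": [{"wx": 0, "wy": 0.05, "wz": 0, "dx": 0.3, "dy": 0, "dz": 1.2, "fingers": 156}, {"wx": -0.002, "wy": 0.09, "wz": 0, "dx": 1.2, "dy": 0, "dz": 1.2, "fingers": 156}, {"wx": -0.002, "wy": 0.09, "wz": 0, "dx": 2, "dy": 0, "dz": 1, "fingers": 156}, {"wx": -0.002, "wy": 0.09, "wz": 0, "dx": 2.4, "dy": 0, "dz": 0.8, "fingers": 156}, {"wx": -0.002, "wy": 0.09, "wz": 0, "dx": 2.4, "dy": 0, "dz": 0.5, "fingers": 156}, {"wx": -0.002, "wy": 0.09, "wz": 0, "dx": 2.2, "dy": 0, "dz": 0.3, "fingers": 156}, {"wx": -0.002, "wy": 0.08, "wz": 0, "dx": 1.8, "dy": 0, "dz": 0, "fingers": 156}, {"wx": 0, "wy": 0.04, "wz": 0, "dx": 1, "dy": 0, "dz": 0, "fingers": 156}, {"wx": 0, "wy": 0, "wz": 0, "dx": 0.4, "dy": 0, "dz": 0, "fingers": 156}, {"wx": 0, "wy": 0, "wz": 0, "dx": 0, "dy": 0, "dz": 0, "fingers": 156}]}}

```text
t: 20.32
tool_pos: [0.6574, 0.0572, 0.2477]
orientation: [2.179, 2.226, 0.046]
force: [-0.2, 0.2, -0.1]
opening: 0.0364
```

```bash
python3 st3.py .638 0; python3 -c "
from h import *
look('wrist','w11.png');look('scene','s11.png',(230,120,430,270),4)"
```

```text
bar-frame xz(cm) [ 8.7859 -0.0223 13.6684] theta 0.9995069749554357 r 0.16248554171837123 q [ 0.0077  0.2421  1.3106  0.0025  1.5494 -0.0134]
t 20.3167 pos [0.6574 0.0572 0.2477] F [-0.161   0.2385 -0.1493] op 0.03641087665482115
d cm [ 0.853   0.0397 -6.5213] turn [-0.0027  0.0394 -0.0007]
```

View pics/w11.png

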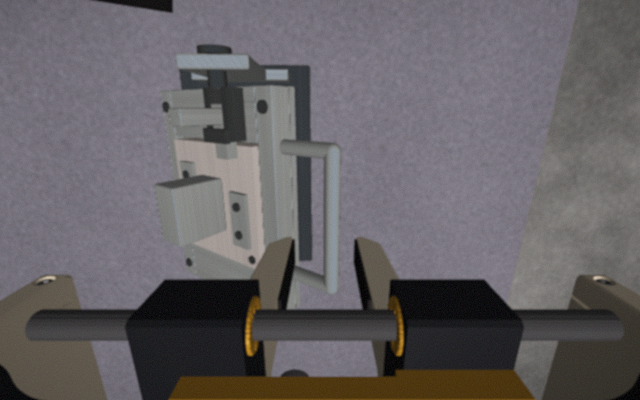

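View pics/s11.png

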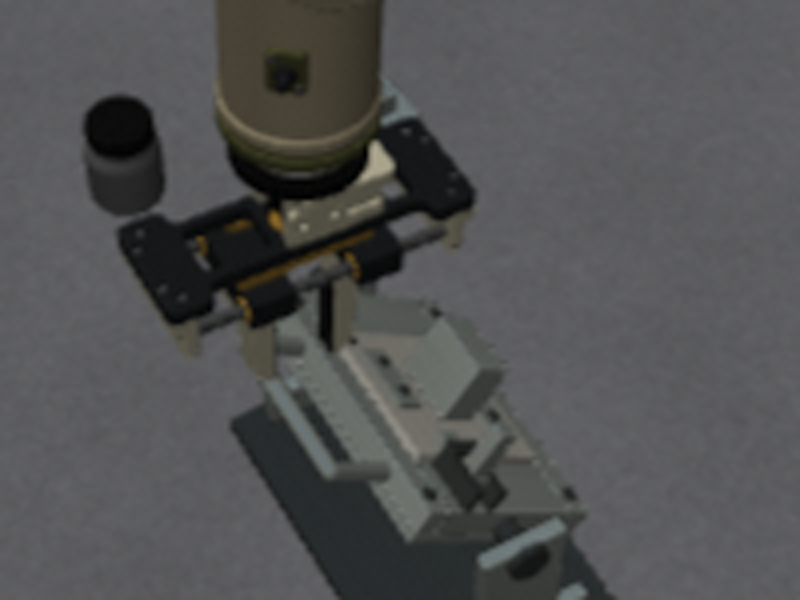

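Run:
```python
from st import *
w=cam('wrist')
for th in(.6,.638,.68):
    q=p.copy();q[3]=th;print(th,proj(w,[cr(q,.12,.055,0),cr(q,.12,-.055,0)]).ravel())
save(cv2.imread('pics/raw_w11.png'),'w11z.png',(150,30,350,300),2.2)
```

```text
0.6 [337.7684 149.9137 335.8711 282.7018]
0.638 [334.4938 150.6318 333.0059 285.2966]
0.68 [330.4994 151.4319 329.5298 288.1743]
```

View pics/w11z.png

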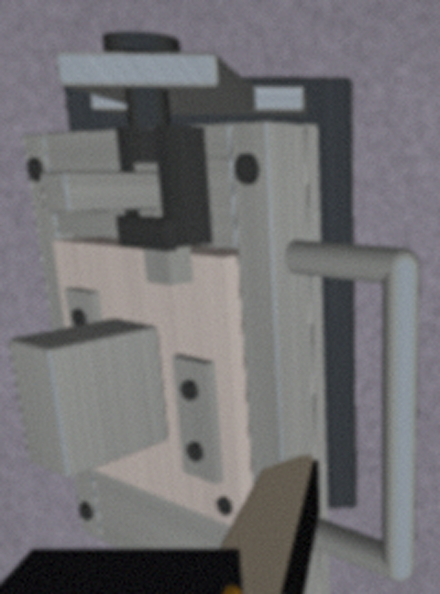

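>>> {"fn": "send_rows", "kwargs": {"series": [{"wx": 0, "wy": 0.015, "wz": 0, "dx": 0.4, "dy": 0, "dz": -0.3, "fingers": 156}, {"wx": 0, "wy": 0.015, "wz": 0, "dx": 0.25, "dy": 0, "dz": -0.8, "fingers": 156}, {"wx": 0, "wy": 0.009, "wz": 0, "dx": 0.1, "dy": 0, "dz": -1, "fingers": 156}, {"wx": 0, "wy": 0, "wz": 0, "dx": 0, "dy": 0, "dz": -0.8, "fingers": 156}, {"wx": 0, "wy": 0, "wz": 0, "dx": 0, "dy": 0, "dz": -0.3, "fingers": 156}, {"wx": 0, "wy": 0, "wz": 0, "dx": 0, "dy": 0, "dz": 0, "fingers": 156}]}}

```text
t: 20.92
tool_pos: [0.6592, 0.0579, 0.2164]
orientation: [2.196, 2.245, 0.009]
force: [0.5, 0.5, -0.8]
opening: 0.0364
```

```bash
python3 st3.py .645 0
```

```text
bar-frame xz(cm) [ 8.9659  0.0438 10.5366] theta 0.8657654610980294 r 0.13835040011645253 q [ 0.0085  0.2924  1.3076  0.0028  1.5367 -0.0137]
t 20.9167 pos [0.6592 0.0579 0.2164] F [ 0.5473  0.4749 -0.7597] op 0.036387900306093644
d cm [ 0.6241 -0.0311 -3.3223] turn [-0.0029  0.0049 -0.0018]
```

>>> {"fn": "send_rows", "kwargs": {"series": [{"wx": 0, "wy": 0.003, "wz": 0, "dx": 0.35, "dy": 0, "dz": 0, "fingers": 156}, {"wx": 0, "wy": 0, "wz": 0, "dx": 0.3, "dy": 0, "dz": -0.2, "fingers": 156}, {"wx": 0, "wy": 0, "wz": 0, "dx": 0, "dy": 0, "dz": -0.3, "fingers": 156}, {"wx": 0, "wy": 0, "wz": 0, "dx": 0, "dy": 0, "dz": -0.2, "fingers": 156}]}}

```text
t: 21.25
tool_pos: [0.666, 0.058, 0.2098]
orientation: [2.196, 2.246, 0.007]
force: [1.0, -0.2, -0.5]
opening: 0.0356
```

```bash
python3 st3.py .645 0; python3 -c "
from h import *
look('wrist','w12.png')"
```

```text
bar-frame xz(cm) [9.6457 0.0376 9.8769] theta 0.7972425000666244 r 0.13805536910884794 q [ 0.0085  0.3152  1.2922  0.0028  1.5309 -0.0139]
t 21.25 pos [0.666  0.058  0.2098] F [ 0.9556 -0.1671 -0.5211] op 0.03561174827650921
d cm [-0.0557 -0.0388 -2.6625] turn [-0.0029  0.0033 -0.0019]
```

View pics/w12.png

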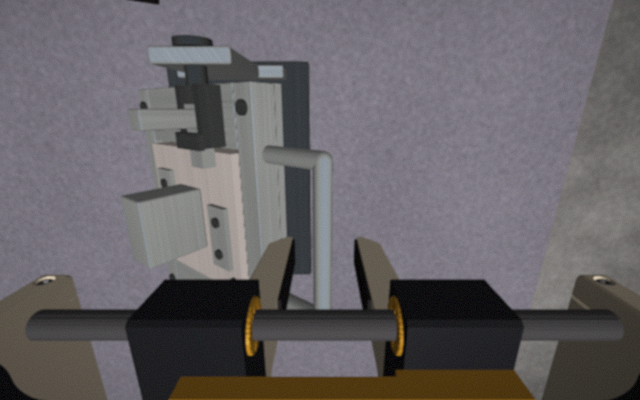

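>>> {"fn": "send_rows", "kwargs": {"newtons": 8, "series": [{"wx": 0, "wy": 0, "wz": 0, "dx": 0, "dy": 0, "dz": -0.6, "fingers": 156}, {"wx": 0, "wy": 0, "wz": 0, "dx": 0, "dy": 0, "dz": -0.9, "fingers": 156}, {"wx": 0, "wy": 0, "wz": 0, "dx": 0, "dy": 0, "dz": -0.7, "fingers": 156}, {"wx": 0, "wy": 0, "wz": 0, "dx": 0, "dy": 0, "dz": -0.2, "fingers": 200}, {"wx": 0, "wy": 0, "wz": 0, "dx": 0, "dy": 0, "dz": 0, "fingers": 255}, {"wx": 0, "wy": 0, "wz": 0, "dx": 0, "dy": 0, "dz": 0, "fingers": 255}, {"wx": 0, "wy": 0, "wz": 0, "dx": 0, "dy": 0, "dz": 0, "fingers": 255}, {"wx": 0, "wy": 0, "wz": 0, "dx": 0, "dy": 0, "dz": 0, "fingers": 255}]}}

```text
t: 21.97
tool_pos: [0.6648, 0.0579, 0.1814]
orientation: [-2.195, -2.245, -0.003]
force: [-3.1, -0.2, -1.1]
opening: 0.0115
```

```bash
python3 st3.py .645 0
```

```text
bar-frame xz(cm) [9.5284 0.0352 7.0373] theta 0.6361371638104117 r 0.11845417690765135 q [ 0.0085  0.3285  1.3279  0.0028  1.4851 -0.014 ]
t 21.9667 pos [0.6648 0.0579 0.1814] F [-3.1338 -0.182  -1.0864] op 0.011459895287481698
d cm [ 0.0615 -0.0339  0.1771] turn [-0.0028  0.0002 -0.0019]
```

>>> {"fn": "send_rows", "kwargs": {"newtons": 30, "series": [{"wx": 0, "wy": 0, "wz": 0, "dx": 0, "dy": 0, "dz": 0, "fingers": 255}, {"wx": 0, "wy": 0, "wz": 0, "dx": 0, "dy": 0, "dz": 0, "fingers": 255}, {"wx": 0, "wy": 0, "wz": 0, "dx": -0.37, "dy": 0, "dz": 0.47, "fingers": 255}, {"wx": 0, "wy": 0, "wz": 0, "dx": -0.65, "dy": 0, "dz": 0.72, "fingers": 255}, {"wx": 0, "wy": 0, "wz": 0, "dx": -0.7, "dy": 0, "dz": 0.67, "fingers": 255}]}}

```text
t: 22.38
tool_pos: [0.6502, 0.0577, 0.1986]
orientation: [2.196, 2.244, 0.009]
force: [4.8, -0.5, -7.0]
opening: 0.0111
```

```bash
python3 st3.py .9 0
```

```text
bar-frame xz(cm) [8.0708 0.0436 8.7619] theta 0.8264275804521204 r 0.11912535940309377 q [ 0.0083  0.2755  1.3599  0.0028  1.5009 -0.0136]
t 22.3833 pos [0.6502 0.0577 0.1986] F [ 4.7915 -0.4925 -6.9581] op 0.011114519138515461
d cm [-0.6105 -0.0561  0.6381] turn [-0.0029  0.0053 -0.0014]
```

>>> {"fn": "send_rows", "kwargs": {"series": [{"wx": 0, "wy": 0, "wz": 0, "dx": -0.8, "dy": 0, "dz": 0.66, "fingers": 255}, {"wx": 0, "wy": 0, "wz": 0, "dx": -0.87, "dy": 0, "dz": 0.6, "fingers": 255}, {"wx": 0, "wy": 0, "wz": 0, "dx": -0.92, "dy": 0, "dz": 0.51, "fingers": 255}, {"wx": 0, "wy": 0, "wz": 0, "dx": -0.97, "dy": 0, "dz": 0.42, "fingers": 255}, {"wx": 0, "wy": 0, "wz": 0, "dx": -1, "dy": 0, "dz": 0.33, "fingers": 255}]}}

```text
t: 22.8
tool_pos: [0.6094, 0.0569, 0.2259]
orientation: [2.189, 2.235, 0.025]
force: [6.1, 0.3, -5.3]
opening: 0.0107
```

```bash
python3 st3.py 1.6 0
```

```text
bar-frame xz(cm) [ 3.9909  0.0466 11.4851] theta 1.236365524106274 r 0.12158700556378622 q [ 0.0079  0.1391  1.4658  0.0023  1.5163 -0.0128]
t 22.8 pos [0.6094 0.0569 0.2259] F [ 6.0736  0.312  -5.3135] op 0.01071963211419846
d cm [-4.3394 -0.1349  0.5098] turn [-0.0024  0.0204 -0.0002]
```

>>> {"fn": "send_rows", "kwargs": {"series": [{"wx": 0, "wy": 0.005, "wz": 0, "dx": -1.05, "dy": 0, "dz": 0.28, "fingers": 255}, {"wx": 0, "wy": 0.005, "wz": 0, "dx": -1.08, "dy": -0.02, "dz": 0.18, "fingers": 255}, {"wx": 0, "wy": 0.005, "wz": 0, "dx": -1.1, "dy": -0.02, "dz": 0.08, "fingers": 255}, {"wx": 0, "wy": 0.005, "wz": 0, "dx": -1.1, "dy": -0.02, "dz": -0.02, "fingers": 255}, {"wx": 0, "wy": 0.005, "wz": 0, "dx": -1.1, "dy": -0.02, "dz": -0.12, "fingers": 255}]}}

```text
t: 23.22
tool_pos: [0.5616, 0.0559, 0.235]
orientation: [2.191, 2.235, 0.024]
force: [8.5, 0.4, -3.5]
opening: 0.0113
```

```bash
python3 st3.py 2.2 0
```

```text
bar-frame xz(cm) [-0.7908  0.0495 12.4044] theta 1.6344622797106476 r 0.12429548305118826 q [ 0.0065  0.0086  1.586   0.0029  1.5284 -0.0135]
t 23.2167 pos [0.5616 0.0559 0.235 ] F [ 8.5098  0.3785 -3.4557] op 0.011257643914761715
d cm [-6.2689 -0.1772 -2.7024] turn [-0.003   0.0186  0.0005]
```

>>> {"fn": "send_rows", "kwargs": {"series": [{"wx": 0, "wy": 0.006, "wz": 0, "dx": -1.1, "dy": -0.02, "dz": -0.2, "fingers": 255}, {"wx": 0, "wy": 0.006, "wz": 0, "dx": -1.08, "dy": -0.02, "dz": -0.3, "fingers": 255}, {"wx": 0, "wy": 0.006, "wz": 0, "dx": -1.05, "dy": -0.02, "dz": -0.4, "fingers": 255}, {"wx": 0, "wy": 0.006, "wz": 0, "dx": -1.02, "dy": -0.02, "dz": -0.48, "fingers": 255}, {"wx": 0, "wy": 0.006, "wz": 0, "dx": -0.98, "dy": -0.02, "dz": -0.56, "fingers": 255}]}}

```text
t: 23.63
tool_pos: [0.52, 0.0552, 0.2268]
orientation: [2.189, 2.232, 0.032]
force: [5.9, 0.2, 8.0]
opening: 0.0111
```

```bash
python3 st3.py 2.6 0;python3 -c "
from h import *
look('scene','s13.png',(230,120,430,270),4)"
```

```text
bar-frame xz(cm) [-4.9517  0.0563 11.5813] theta 1.9748299739485102 r 0.1259549219249183 q [ 0.0048 -0.1089  1.7145  0.004   1.5109 -0.0149]
t 23.6333 pos [0.52   0.0552 0.2268] F [5.8968 0.2282 7.9835] op 0.011082837658818493
d cm [-5.3287 -0.1648 -5.3953] turn [-0.0041  0.025   0.0009]
```

View pics/s13.png

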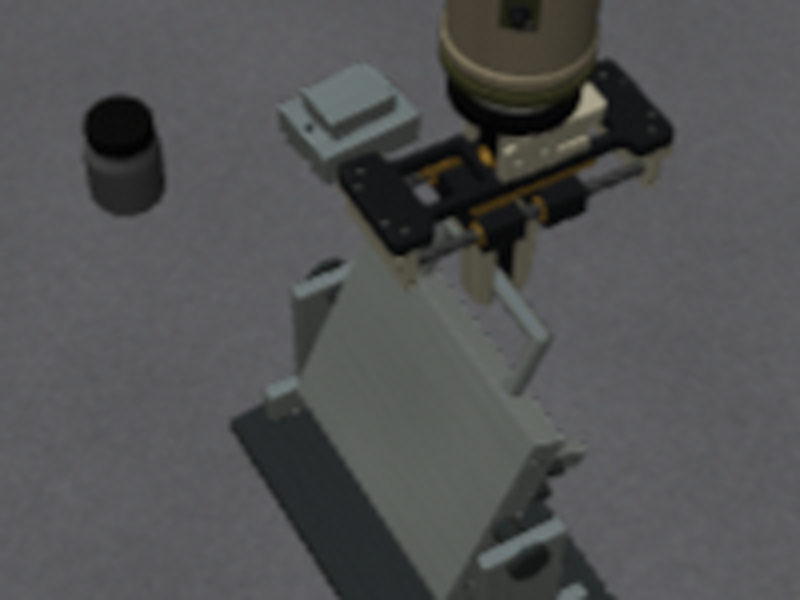

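>>> {"fn": "send_rows", "kwargs": {"series": [{"wx": 0, "wy": 0.008, "wz": 0, "dx": -1, "dy": -0.02, "dz": -0.58, "fingers": 255}, {"wx": 0, "wy": 0.008, "wz": 0, "dx": -0.95, "dy": -0.02, "dz": -0.66, "fingers": 255}, {"wx": 0, "wy": 0.008, "wz": 0, "dx": -0.9, "dy": -0.02, "dz": -0.74, "fingers": 255}, {"wx": 0, "wy": 0.008, "wz": 0, "dx": -0.83, "dy": -0.02, "dz": -0.82, "fingers": 255}, {"wx": 0, "wy": 0.008, "wz": 0, "dx": -0.76, "dy": -0.02, "dz": -0.88, "fingers": 255}]}}

```text
t: 24.1
tool_pos: [0.4858, 0.0549, 0.2036]
orientation: [2.192, 2.236, 0.029]
force: [-1.9, -0.1, 13.5]
opening: 0.0108
```

```bash
python3 st3.py 3.14159 0
```

```text
bar-frame xz(cm) [-8.3697  0.1029  9.2566] theta 2.3059189259673647 r 0.1247940735226159 q [ 0.0032 -0.1896  1.8295  0.0058  1.4812 -0.017 ]
t 24.1 pos [0.4858 0.0549 0.2036] F [-1.8618 -0.0624 13.4898] op 0.010806693676790352
d cm [-3.6275 -0.1768 -9.2566] turn [-0.0058  0.0205  0.0006]
```

>>> {"fn": "send_rows", "kwargs": {"series": [{"wx": 0, "wy": 0.008, "wz": 0, "dx": -0.76, "dy": -0.02, "dz": -0.8, "fingers": 255}, {"wx": 0, "wy": 0.008, "wz": 0, "dx": -0.69, "dy": -0.02, "dz": -0.88, "fingers": 255}, {"wx": 0, "wy": 0.008, "wz": 0, "dx": -0.6, "dy": -0.02, "dz": -0.94, "fingers": 255}, {"wx": 0, "wy": 0.008, "wz": 0, "dx": -0.53, "dy": -0.02, "dz": -1, "fingers": 255}, {"wx": 0, "wy": 0.008, "wz": 0, "dx": -0.45, "dy": -0.02, "dz": -1.03, "fingers": 255}]}}

```text
t: 24.52
tool_pos: [0.462, 0.0546, 0.1704]
orientation: [-2.198, -2.243, -0.013]
force: [-8.5, 0.1, 12.5]
opening: 0.0109
```

```bash
python3 st3.py 3.14159 0
```

```text
bar-frame xz(cm) [-10.7481   0.1178   5.9427] theta 2.636524104897803 r 0.12281568695182055 q [ 0.0017 -0.2209  1.9172  0.007   1.4409 -0.0195]
t 24.5167 pos [0.462  0.0546 0.1704] F [-8.5097  0.0717 12.4683] op 0.010946058832540162
d cm [-1.2492 -0.1433 -5.9426] turn [-0.0069  0.0044  0.0001]
```

>>> {"fn": "send_rows", "kwargs": {"series": [{"wx": 0, "wy": 0.002, "wz": 0, "dx": -0.5, "dy": -0.02, "dz": -0.95, "fingers": 255}, {"wx": 0, "wy": 0.002, "wz": 0, "dx": -0.4, "dy": -0.02, "dz": -1, "fingers": 255}, {"wx": 0, "wy": 0.002, "wz": 0, "dx": -0.3, "dy": -0.02, "dz": -0.9, "fingers": 255}, {"wx": 0, "wy": 0, "wz": 0, "dx": -0.2, "dy": 0, "dz": -0.7, "fingers": 255}]}}

```text
t: 24.85
tool_pos: [0.452, 0.0545, 0.142]
orientation: [2.196, 2.242, 0.021]
force: [-3.3, -0.4, 8.0]
opening: 0.0111
```

```bash
python3 st3.py 3.14159 0
```

```text
bar-frame xz(cm) [-11.7541   0.1232   3.0975] theta 2.883922491916124 r 0.12155393061598561 q [ 0.0009 -0.2365  1.9833  0.0077  1.383  -0.0214]
t 24.85 pos [0.452  0.0545 0.142 ] F [-3.3312 -0.3573  8.0114] op 0.011140692290088057
d cm [-0.2433 -0.1282 -3.0975] turn [-0.0076  0.0118 -0.0005]
```

>>> {"fn": "send_rows", "kwargs": {"series": [{"wx": 0, "wy": 0.004, "wz": 0, "dx": -0.15, "dy": 0, "dz": -0.6, "fingers": 255}, {"wx": 0, "wy": 0.004, "wz": 0, "dx": -0.1, "dy": 0, "dz": -0.6, "fingers": 255}, {"wx": 0, "wy": 0, "wz": 0, "dx": -0.04, "dy": 0, "dz": -0.5, "fingers": 255}, {"wx": 0, "wy": 0, "wz": 0, "dx": 0, "dy": 0, "dz": -0.3, "fingers": 255}, {"wx": 0, "wy": 0, "wz": 0, "dx": 0, "dy": 0, "dz": -0.2, "fingers": 255}]}}

```text
t: 25.27
tool_pos: [0.4492, 0.0544, 0.1249]
orientation: [-2.197, -2.245, -0.015]
force: [-5.3, -1.8, 6.8]
opening: 0.0109
```

```bash
python3 st3.py 3.14159 0
```

```text
bar-frame xz(cm) [-12.0357   0.1227   1.3945] theta 3.026243866084629 r 0.12116230654147402 q [ 0.0012 -0.2233  2.0042  0.0072  1.3539 -0.0218]
t 25.2667 pos [0.4492 0.0544 0.1249] F [-5.3159 -1.7756  6.7837] op 0.010944568304787154
d cm [ 0.0382 -0.122  -1.3945] turn [-0.0071  0.0069 -0.0011]
```

>>> {"fn": "send_rows", "kwargs": {"series": [{"wx": 0, "wy": 0, "wz": 0, "dx": -0.02, "dy": 0, "dz": -0.3, "fingers": 255}, {"wx": 0, "wy": 0, "wz": 0, "dx": -0.02, "dy": 0, "dz": -0.25, "fingers": 255}, {"wx": 0, "wy": 0, "wz": 0, "dx": 0, "dy": 0, "dz": -0.15, "fingers": 255}, {"wx": 0, "wy": 0, "wz": 0, "dx": 0, "dy": 0, "dz": -0.1, "fingers": 255}]}}

```text
t: 25.6
tool_pos: [0.4489, 0.0544, 0.1209]
orientation: [2.196, 2.245, 0.017]
force: [-5.4, -0.3, 6.2]
opening: 0.0112
```

```bash
python3 st3.py 3.14159 0
```

```text
bar-frame xz(cm) [-12.0655   0.1218   0.9915] theta 3.059600692196091 r 0.1210614843129399 q [ 0.0014 -0.2218  2.0105  0.0069  1.3445 -0.022 ]
t 25.6 pos [0.4489 0.0544 0.1209] F [-5.373  -0.2797  6.2492] op 0.011245923193879518
d cm [ 0.0679 -0.1204 -0.9915] turn [-0.0067  0.0083 -0.0015]
```

>>> {"fn": "send_rows", "kwargs": {"series": [{"wx": 0, "wy": 0, "wz": 0, "dx": 0, "dy": 0, "dz": -0.25, "fingers": 255}, {"wx": 0, "wy": 0, "wz": 0, "dx": 0, "dy": 0, "dz": -0.25, "fingers": 255}, {"wx": 0, "wy": 0, "wz": 0, "dx": 0, "dy": 0, "dz": -0.2, "fingers": 255}, {"wx": 0, "wy": 0, "wz": 0, "dx": 0, "dy": 0, "dz": -0.15, "fingers": 255}]}}

```text
t: 25.93
tool_pos: [0.4487, 0.0543, 0.1165]
orientation: [2.195, 2.245, 0.017]
force: [-5.9, -0.1, 6.3]
opening: 0.0109
```

```bash
python3 st3.py 3.14159 0
```

```text
bar-frame xz(cm) [-12.0847   0.1189   0.5524] theta 3.095915290347521 r 0.12097337820630202 q [ 0.0017 -0.2185  2.0161  0.0065  1.3349 -0.0221]
t 25.9333 pos [0.4487 0.0543 0.1165] F [-5.9238 -0.0639  6.3282] op 0.010896657222381579
d cm [ 0.0871 -0.1172 -0.5524] turn [-0.0064  0.009  -0.0019]
```

>>> {"fn": "send_rows", "kwargs": {"series": [{"wx": 0, "wy": 0, "wz": 0, "dx": 0, "dy": 0, "dz": -0.2, "fingers": 255}, {"wx": 0, "wy": 0, "wz": 0, "dx": 0, "dy": 0, "dz": -0.2, "fingers": 255}, {"wx": 0, "wy": 0, "wz": 0, "dx": 0, "dy": 0, "dz": -0.15, "fingers": 255}, {"wx": 0, "wy": 0, "wz": 0, "dx": 0, "dy": 0, "dz": -0.12, "fingers": 255}]}}

```text
t: 26.27
tool_pos: [0.4486, 0.0543, 0.1138]
orientation: [2.194, 2.244, 0.018]
force: [-5.6, -0.9, 5.8]
opening: 0.0112
```

```bash
python3 st3.py 3.14159 0;python3 -c "
from h import *
look('scene','s14.png',(230,120,430,270),4)"
```

```text
bar-frame xz(cm) [-12.0884   0.1198   0.2816] theta 3.1182996857882372 r 0.12091689263747708 q [ 0.0019 -0.2168  2.0198  0.0062  1.3285 -0.0223]
t 26.2667 pos [0.4486 0.0543 0.1138] F [-5.5568 -0.9307  5.7911] op 0.011155087129381281
d cm [ 0.0908 -0.1179 -0.2816] turn [-0.0061  0.01   -0.0024]
```

View pics/s14.png

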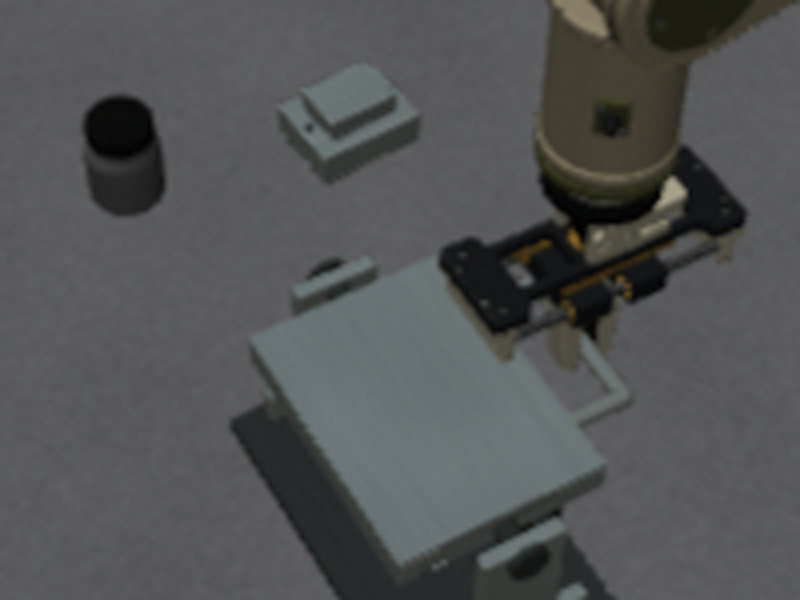

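>>> {"fn": "send_rows", "kwargs": {"series": [{"wx": 0, "wy": 0, "wz": 0, "dx": 0, "dy": 0, "dz": -0.15, "fingers": 255}, {"wx": 0, "wy": 0, "wz": 0, "dx": 0, "dy": 0, "dz": -0.15, "fingers": 255}, {"wx": 0, "wy": 0, "wz": 0, "dx": 0, "dy": 0, "dz": -0.15, "fingers": 255}, {"wx": 0, "wy": 0, "wz": 0, "dx": 0, "dy": 0, "dz": -0.15, "fingers": 255}]}}

```text
t: 26.65
tool_pos: [0.4487, 0.0543, 0.1124]
orientation: [2.193, 2.244, 0.019]
force: [-9.0, -0.3, 12.9]
opening: 0.0107
```

```bash
python3 st3.py 3.14159 0
```

```text
bar-frame xz(cm) [-12.0832   0.1193   0.1377] theta 3.1301953216528635 r 0.12083998310797366 q [ 0.0022 -0.2162  2.0221  0.0059  1.3247 -0.0224]
t 26.65 pos [0.4487 0.0543 0.1124] F [-9.0417 -0.3054 12.8864] op 0.010746309817774826
d cm [ 0.0856 -0.1176 -0.1377] turn [-0.0057  0.011  -0.0028]
```

Force has climbed to 13 N, probably at the stop. One more check with a firmer push.

>>> {"fn": "send_rows", "kwargs": {"series": [{"wx": 0, "wy": 0, "wz": 0, "dx": 0.02, "dy": 0, "dz": -0.18, "fingers": 255}, {"wx": 0, "wy": 0, "wz": 0, "dx": 0.02, "dy": 0, "dz": -0.2, "fingers": 255}, {"wx": 0, "wy": 0, "wz": 0, "dx": 0.02, "dy": 0, "dz": -0.2, "fingers": 255}]}}

```text
t: 26.9
tool_pos: [0.4487, 0.0543, 0.1123]
orientation: [2.193, 2.245, 0.017]
force: [-12.5, -0.8, 17.7]
opening: 0.0109
```

```bash
python3 st3.py 3.14159 0
```

```text
bar-frame xz(cm) [-12.084    0.1176   0.1331] theta 3.130576977502009 r 0.12084699184546259 q [ 0.0025 -0.215   2.0212  0.0055  1.3254 -0.0224]
t 26.9 pos [0.4487 0.0543 0.1123] F [-12.5226  -0.8304  17.6545] op 0.010883296920717838
d cm [ 0.0863 -0.1159 -0.1331] turn [-0.0053  0.0101 -0.0033]
```

>>> {"fn": "send_rows", "kwargs": {"series": [{"wx": 0, "wy": 0, "wz": 0, "dx": 0, "dy": 0, "dz": -0.06, "fingers": 255}, {"wx": 0, "wy": 0, "wz": 0, "dx": 0, "dy": 0, "dz": -0.04, "fingers": 160}, {"wx": 0, "wy": 0, "wz": 0, "dx": 0, "dy": 0, "dz": 0, "fingers": 160}, {"wx": 0, "wy": 0, "wz": 0, "dx": 0, "dy": 0, "dz": 0, "fingers": 160}, {"wx": 0, "wy": 0, "wz": 0, "dx": 0, "dy": 0, "dz": 0, "fingers": 160}, {"wx": 0, "wy": 0, "wz": 0, "dx": 0, "dy": 0, "dz": 0.5, "fingers": 160}, {"wx": 0, "wy": 0, "wz": 0, "dx": 0, "dy": 0, "dz": 1.5, "fingers": 160}, {"wx": 0, "wy": 0, "wz": 0, "dx": 0, "dy": 0, "dz": 2.5, "fingers": 160}, {"wx": 0, "wy": 0, "wz": 0, "dx": 0, "dy": 0, "dz": 3, "fingers": 160}, {"wx": 0, "wy": 0, "wz": 0, "dx": -0.5, "dy": 0, "dz": 3, "fingers": 160}, {"wx": 0, "wy": 0, "wz": 0, "dx": -1, "dy": 0, "dz": 2, "fingers": 160}, {"wx": 0, "wy": 0, "wz": 0, "dx": -0.5, "dy": 0, "dz": 1, "fingers": 160}, {"wx": 0, "wy": 0, "wz": 0, "dx": 0, "dy": 0, "dz": 0, "fingers": 160}]}}

```text
t: 27.98
tool_pos: [0.4268, 0.0542, 0.2551]
orientation: [2.192, 2.244, 0.018]
force: [0.5, -0.0, -1.0]
opening: 0.0345
```

```bash
python3 st3.py 3.14159 0;python3 -c "
from h import *
look('scene','s15.png',(230,120,480,320),3);look('top','t15.png',(170,125,370,285),4);look('wrist','w15.png')"
```

```text
bar-frame xz(cm) [-14.2684   0.1532  14.4115] theta 2.3512052549422267 r 0.20279944498619684 q [ 0.0024 -0.3695  1.8829  0.0053  1.6169 -0.0208]
t 27.9833 pos [0.4268 0.0542 0.2551] F [ 0.5255 -0.0359 -0.9738] op 0.034496089471114266
d cm [  2.271   -0.1069 -14.4114] turn [-0.0053  0.0113 -0.0031]
```

View pics/s15.png

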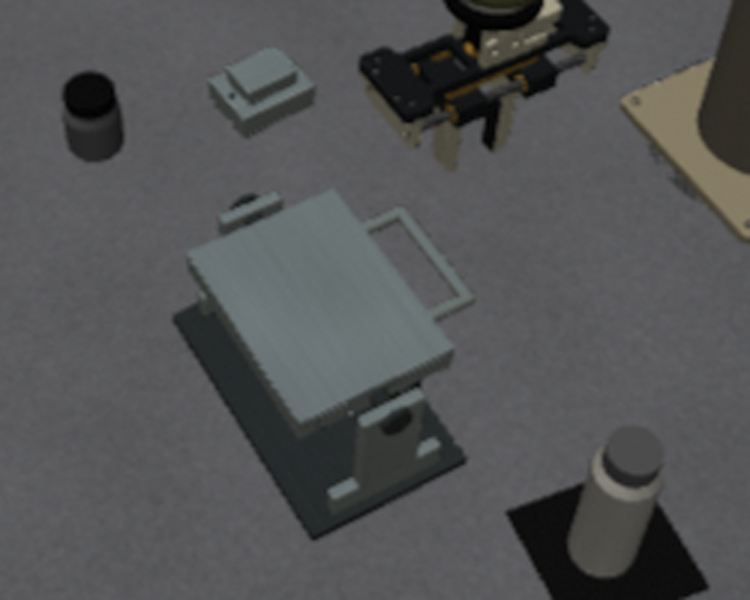

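View pics/t15.png

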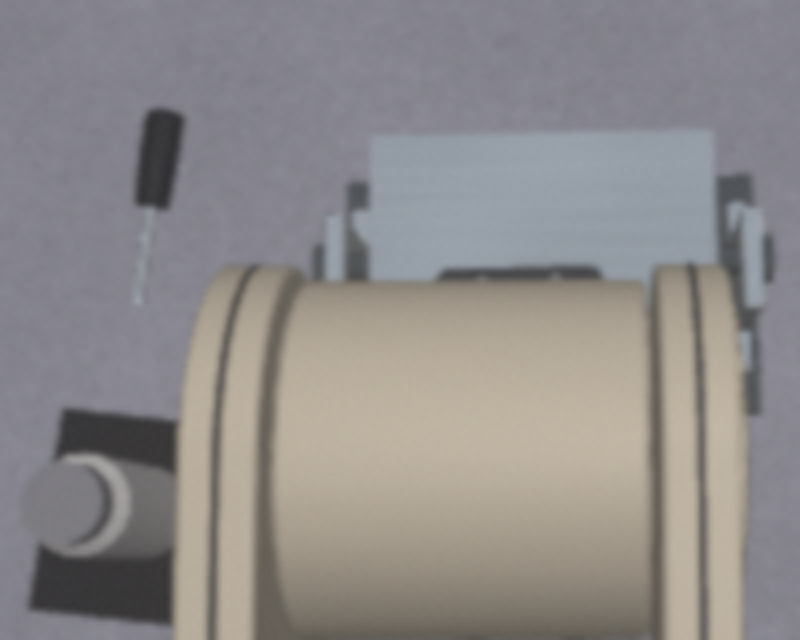

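View pics/w15.png

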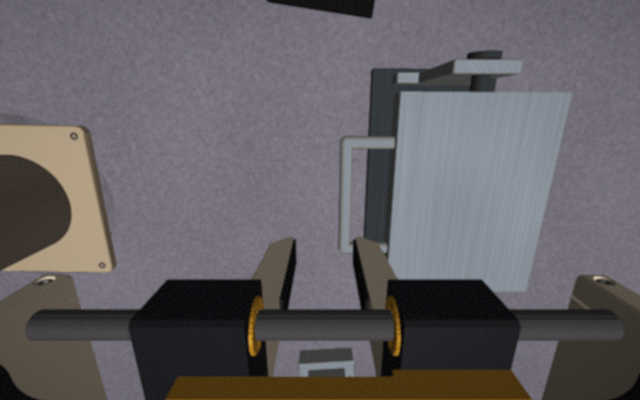

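Run:
```python
from st import *
k=cam('scene');w=cam('wrist')
for th in(3.08,3.11,3.1416):
    q=p.copy();q[3]=th;print(th,proj(k,[cr(q,.12,-.055,0),cr(q,.12,.055,0)]).ravel(),proj(w,[cr(q,.12,.055,0),cr(q,.12,-.055,0)]).ravel())
b=(230+605/3,120+555/3);c=(230+634/3,120+455/3)
print('can base~',back(k,b,.004),'cap top',back(k,c,.169))
save(cv2.imread('pics/raw_s15.png'),'s15z.png',(330,160,410,240),8);save(cv2.imread('pics/raw_w15.png'),'w15z.png',(330,120,410,260),4)
```

```text
3.08 [363.3085 188.5338 385.8426 217.1372] [348.0778 142.908  345.2643 250.3987]
3.11 [363.2819 189.3496 385.7668 217.9277] [347.5808 142.4916 344.8496 248.8462]
3.1416 [363.2175 190.2225 385.6497 218.7752] [347.1925 142.0636 344.5323 247.2458]
can base~ [0.4319 0.3249 0.004 ] cap top [0.4342 0.3207 0.169 ]
```

View pics/s15z.png

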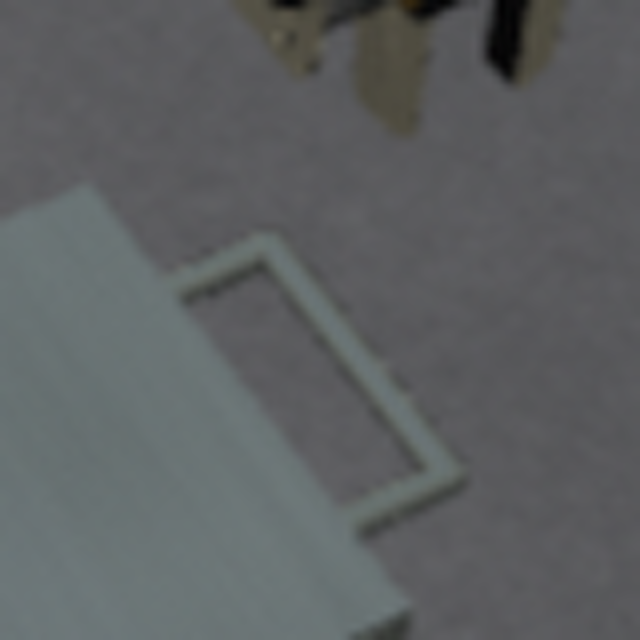

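```bash
python3 -c "
from plant import robot
print(robot.close_job())"
```

```text
the job is handed in; nothing more can be done
None
```

The job is handed in at about 28 s of the 72 s allowed, with every step done in the order asked. No verdict came back.

- **Can:** It stands upright on the mat, about 1 cm off the mat's centre with its whole base on the rubber. The last scene and top pictures confirm this.
- **First tug:** The cassette gave, sliding 12 mm out at under 5 N, so it was not latched.
- **Push home:** I pushed it back until it stopped. That push briefly reached about 68 N at the wrist, more than I meant but under the 120 N limit. The pictures showed no change in the cradle's lean.
- **Bolt:** I pushed it across to its dead stop, where it did not move at 10 N. The wrist picture showed its tip over the cassette's edge.
- **Second tug:** After about 1 mm of play it stopped dead. It then held for about 0.8 s, reading 14 N and later 16 N, with a peak of 21 N. There was also 5–7 N of sideways pull, and the cradle did not turn.
- **Swing:** I swung the cradle by its bar over to the stop, where it did not move at 18 N. I then let go and backed the arm away. The last scene picture puts the bar within a pixel of where it should be upside down.

**Not fully checked:**
- With the cradle upside down, no camera could see the bolt or cassette. That it is still latched rests on the second tug and on nothing touching the bolt afterwards.
- While backing away from the first tug position, one shoulder joint read -0.891 against its limit of -0.89. That is within sensor noise, but it touched the limit.

The insert, jar and screwdriver were not touched and look unmoved.

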